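# Mix the stain and stand the sample tubes for microscopy

### The arm

A 6-joint arm with a two-finger parallel gripper is mounted at the origin on the work surface. World frame = base frame: x ahead of the robot, y to its left, z up, the work surface at z = 0. Lengths are in m, angles in rad, forces in N, time in s.
With the tool pointing down it reaches from about 0.4 to 0.825 m from the base axis. Payload 7 kg.
Tool frame: the origin (TCP) lies on the centre line of the jaws, within the pads' length; the fingertips stand 22 mm ahead of it and the grasp point (between the pads) lies 3 mm ahead of it; z points along the fingers, y is the line along which they close (so a half turn about z gives the same grasp; the last joint's range is limited). The gripper opens to 88 mm and grips with 3 to 60 N. Pads are 19 mm wide; open, the fingers measure 130 mm over their backs; the gripper's body (78 mm by 193 mm) begins 47 mm behind the grasp point.
Start: joints at [-0.869, 0.359, 0.012, 0, -1.224, -0.288], TCP at [0.271, -0.618, 0.249] pointing down, gripper open.
Joint ranges: [-3.07, 3.07], [-1.43, 2.12], [-1.02, 1.25], [-3.03, 1.67], [-3.05, -0], [-3.03, 3.03]. Speed limits (rad/s): [2.39, 2.39, 3.01, 3.14, 3.14, 3.14].

### API

Orientations are given as [roll, pitch, yaw] about the fixed x, y, z axes, in that order (R = Rz(yaw) Ry(pitch) Rx(roll)).
In Python, from station import arm gives the robot as it stands.
- The arm moves only by the tool arm_command, never from a script. Its argument "series" is one flat list of numbers, 7 for each row, row after row: the turn, a rotation vector about the tool's x, y, z each as a share of 90 degrees, from -1 to 1, then the shift along the tool's x, y, z each as a share of 0.1 m, from -1 to 1, then the opening, from 0 (shut) to 1 (fully open). A call has 1 to 8 rows; each row is the pose to reach, as a shift and turn from the pose commanded when the call began, along the tool's axes at that moment; what a row does not reach only later rows make up. A row lasts 1/8 s, in which the tool goes at most 62.5 mm and 10.7 degrees, less where a joint would pass 70% of its speed; a pose out of reach is approached as far as the arm can. A call with a number of a shift or a turn outside -1 to 1 is refused whole. A call with a gripper value outside its range is refused whole. The fingers move at their own pace and stop on an object; "force" is the grip in N (left out, the last holds). Time passes only in rows, so rows that repeat a pose let the fingers close. It gives the time, the measured TCP pose, the force, the opening and the grip force at its end, in the units of the state.
- arm.get_state(): the state, without advancing time (a new reading comes with each control period).
- arm.grab_frame(name): name is "side" or "top"; returns the picture (420x560x3 uint8, blue, green, red); there is no depth.
- arm.camera_model(name): a dict with "fovy" (degrees; the focal length in pixels is half the picture's height over the tangent of half this angle, whatever the lens; pixels are square), "cx", "cy" (the principal point, pixels), "pose" (4x4, takes a point from camera to world coordinates). Camera axes: x right, y down, z forward; pixel columns grow to the right and rows downward; lengths in m; the calibration is good to about 2 mm. A picture is of the moment at which its call begins. camera_model takes no time and is no camera call.
- arm.job_done(): hands the job in; it is judged then, once.
The state is a dict: "t": time; "q": joint angles; "qd": joint speeds; "joint_efforts": joint torques, N m; "eef_pos": TCP position; "ee_rot": TCP orientation; "force": force on the tool from outside, world axes, zero at the start; "moment": the same for the moment, N m; "width": finger opening in m; "gripper_force": force on a finger pad.
Only numpy, scipy, OpenCV 4.12 (cv2) and the standard library are available. Lean on these libraries where they do the work, as an engineer would, in place of code of your own. Each camera call takes 0.05 s, during which the arm holds its last target. There are 200 camera calls.

### The job

Get the microscopy samples ready: take the brown stain bottle from the white tray, press it down on the mixer's rubber pad until the pad is fully down, hold it there for two seconds, then stand it back upright in the empty part of the white tray. Drop every sample tube lying on the mat, foot first and cap up, into the tube stand, one to a well. Keep the bottle upright throughout and leave everything else on the bench as it is.

Things in the scene. Friction and masses are not known exactly. Their poses are not given: they have to be found in the camera images.
- tube1: capped sample tube, 140 mm long, 35 g: clear round barrel 15 mm across with paper label; square clear foot 18 by 18 mm, 12 mm long, at one end; square white cap 18 by 18 mm, 26 mm long, at the other. At the start it lies on the mat, cap roughly away from the robot. Origin on its axis at mid-length; +x points to the cap: foot end at x = -0.070, cap end at +0.070. May be absent
- tube2: capped sample tube, 140 mm long, 35 g: clear round barrel 15 mm across with paper label; square clear foot 18 by 18 mm, 12 mm long, at one end; square white cap 18 by 18 mm, 26 mm long, at the other. At the start it lies on the mat, cap roughly away from the robot. Origin on its axis at mid-length; +x points to the cap: foot end at x = -0.070, cap end at +0.070. May be absent
- tube3: capped sample tube, 140 mm long, 35 g: clear round barrel 15 mm across with paper label; square clear foot 18 by 18 mm, 12 mm long, at one end; square white cap 18 by 18 mm, 26 mm long, at the other. At the start it lies on the mat, cap roughly away from the robot. Origin on its axis at mid-length; +x points to the cap: foot end at x = -0.070, cap end at +0.070. May be absent
- tube4: capped sample tube, 140 mm long, 35 g: clear round barrel 15 mm across with paper label; square clear foot 18 by 18 mm, 12 mm long, at one end; square white cap 18 by 18 mm, 26 mm long, at the other. At the start it lies on the mat, cap roughly away from the robot. Origin on its axis at mid-length; +x points to the cap: foot end at x = -0.070, cap end at +0.070. May be absent
- bottle: brown stain bottle, round, body 52 mm across with straight sides to 77 mm up, then narrowing to a neck 21 mm across with a white cap; 125 mm tall; stands upright in one part of the white tray. 170 to 290 g. Origin at the centre of its underside, z up through the cap
- tray: low white tray, fixed, 130 mm (x) by 210 mm (y) outside and 40 mm high, walls and floor 4 mm thick, with one dividing wall across the middle (at y = 0) that makes two parts of about 122 by 99 mm, centred at y = -0.052 and +0.052. Origin under its centre on the bench
- jar: squat white jar, 54 mm across and 50 mm tall, standing in the other part of the tray; leave it alone. Origin at the centre of its underside
- pad_top (a point): centre of the upper face of the mixer's round black rubber pad, 84 mm across. It is at the middle of the mixer, a grey box fixed on the bench, 145 by 122 mm at its base and 60 mm high below the pad; with the pad up this point is 98 mm above the bench. The pad is sprung and moves straight down
- pad (a joint): how far the mixer's pad is pressed down, in m: 0 up, 0.010 fully down at its stop. It starts to move at about 5 N and is at its stop at about 11 N (the bottle's weight alone does not press it)
- stand: white tube stand, fixed, 234 mm long (its y), 46 mm deep (x) on a steel plate 75 mm deep, 60 mm high; four square wells in a row, 30 by 30 mm, 55 mm deep, 56 mm apart; well centres at y = -0.084, -0.028, +0.028 and +0.084. A well takes one tube. Origin under its centre on the bench, z up
- well1 (a point): centre of the mouth of well 1 of the stand, level with its top, 55 mm above the well's floor
- well2 (a point): centre of the mouth of well 2 of the stand, level with its top, 55 mm above the well's floor
- well3 (a point): centre of the mouth of well 3 of the stand, level with its top, 55 mm above the well's floor
- well4 (a point): centre of the mouth of well 4 of the stand, level with its top, 55 mm above the well's floor
- mat: thin blue mat on the bench under the tubes, 240 by 320 mm, 3 mm thick, fixed; origin under its centre on the bench
- slidebox: grey slide box, 85 by 60 by 35 mm; loose on the bench, not part of the job, leave it alone. Origin at the centre of its underside
- beaker: glass beaker, 70 mm across, 85 mm tall; loose on the bench, not part of the job, leave it alone. Origin at the centre of its underside
- flask: white bottle, 70 mm across, 160 mm tall; loose on the bench, not part of the job, leave it alone. Origin at the centre of its underside
- timer: flat grey timer, 70 by 70 by 22 mm; loose on the bench, not part of the job, leave it alone. Origin at the centre of its underside
- pot: clear specimen pot with white lid, 60 mm across, 70 mm tall; loose on the bench, not part of the job, leave it alone. Origin at the centre of its underside
- notepad: paper pad, 150 by 105 by 12 mm; loose on the bench, not part of the job, leave it alone. Origin at the centre of its underside

How it is judged:
By the outcome, as a careful person would: the job done as asked, in the order asked, and still so for the second after the job is handed in, with the robot touching nothing.
Of tube1, tube2, tube3, tube4 only 3 to 4 are there at a start; the rules pass over those that are not, and their reading is None.
At some moment in a run one of tube1, tube2, tube3, tube4 may be knocked a few centimetres aside while the robot is not near it.
It also fails if it takes over 210 s, if anything falls off the work surface, if the arm or the gripper's body presses on something with over 40 N, if the wrist force passes 120 N, or if a joint passes its speed limit or range.

## Working session

There is one attempt and no reset: what is moved stays moved. The work goes in short steps, Python scripts to look and compute and a tool call to move; the robot and the scene stay as the last step left them, time stands still between calls to the robot, and variables do not carry over. Pictures are saved under pics/ and viewed, at most 14 in all, crops included, and the job is handed in when it is done.

Besides the shell and the picture viewer there is one more tool, called after "Request:" by a JSON object that holds its "fn" and its "kwargs", one argument or row to a line. arm_command: Moves the arm, as the interface text tells. Its arguments: {"type":"object","properties":{"series":{"type":"array"},"force":{"type":"number"}},"required":["series"]}

```bash
ls; mkdir -p pics
python3 - <<'E'
from station import arm
import cv2
for n in("side","top"):
    f=arm.grab_frame(n); cv2.imwrite(f"pics/{n}0.png",cv2.resize(f,(784,588),interpolation=cv2.INTER_CUBIC)); cv2.imwrite(f"raw_{n}0.png",f)
    m=arm.camera_model(n);print(n,m)
print(arm.get_state())
E
```

```text
pics
side {'fovy': 46.45236398179395, 'cx': 269.9728098015499, 'cy': 209.80028921020812, 'pose': array([[-0.73505049, -0.3358498 ,  0.58898701, -0.2905027 ],
       [-0.67798857,  0.37137057, -0.6343622 ,  0.89732857],
       [-0.00568202, -0.8656147 , -0.50067844,  0.81732041],
       [ 0.        ,  0.        ,  0.        ,  1.        ]])}
top {'fovy': 52.07049566622615, 'cx': 278.7921528103666, 'cy': 214.04950772777843, 'pose': array([[-0.02014162, -0.99650219,  0.08110305,  0.44864032],
       [-0.99972541,  0.01910213, -0.01357246,  0.00885926],
       [ 0.01197574, -0.08135415, -0.99661331,  1.3312528 ],
       [ 0.        ,  0.        ,  0.        ,  1.        ]])}
{'t': 0.1, 'q': array([-8.68935067e-01,  3.59335034e-01,  1.11582567e-02, -2.99828308e-04,
       -1.22411000e+00, -2.88087738e-01]), 'qd': array([ 0.00017596, -0.00177511,  0.00151842,  0.00251539, -0.00196617,
        0.00150445]), 'joint_efforts': array([-1.74162797e-03, -5.84163845e+01,  2.93750507e+01,  7.01556623e+00,
        1.01876157e-02, -4.67222139e-05]), 'eef_pos': array([ 0.27120102, -0.61768159,  0.24770852]), 'ee_rot': array([ 3.14008354e+00, -1.53245970e-04, -2.72792110e+00]), 'force': array([-0.7944145 , -0.25802702, -0.54865901]), 'moment': array([-0.03106726,  0.01397553, -0.00082362]), 'gripper_force': 0.0, 'width': 0.08751119679491479}
```

View pics/top0.png

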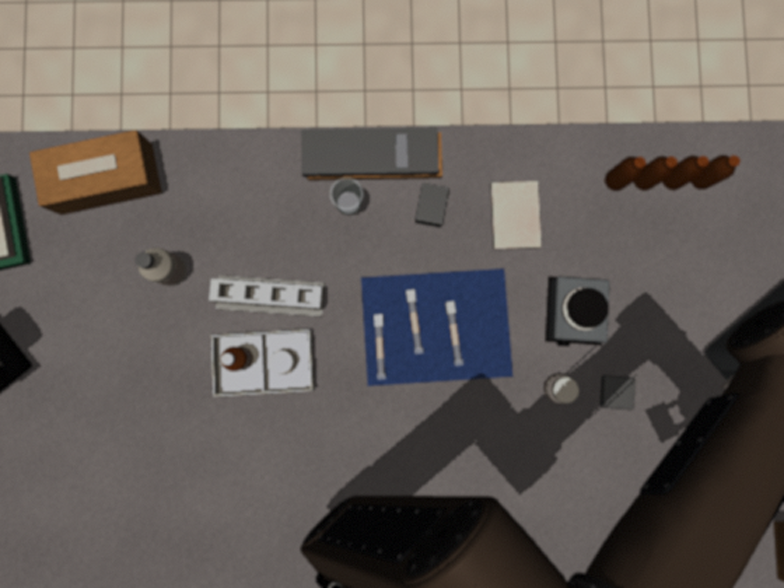

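View pics/side0.png

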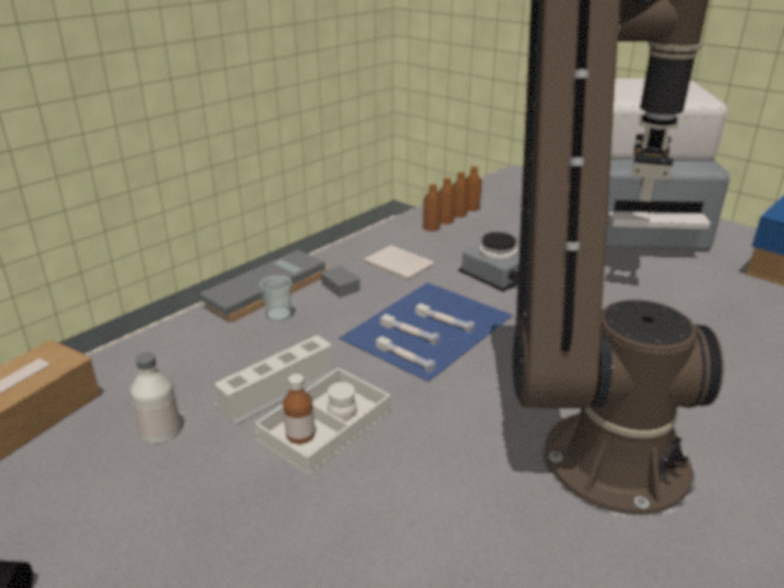

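The top view (1.4x) shows three tubes, at about (379,347), (415,322) and (455,333). The bottle is at (235,358) in the left tray part and the jar at (284,360). The stand is at (267,294) and the pad at (586,308). Next I'll take enlarged crops.

```bash
cat > h.py <<'E'
import numpy as np, cv2
from station import arm
def K(n):
    m=arm.camera_model(n); f=210/np.tan(np.radians(m["fovy"])/2); return f,m["cx"],m["cy"],np.array(m["pose"])
def ray(n,u,v,z):
    f,cx,cy,P=K(n); d=P[:3,:3]@np.array([(u-cx)/f,(v-cy)/f,1]); o=P[:3,3]; return o+d*(z-o[2])/d[2]
def proj(n,p):
    f,cx,cy,P=K(n); c=P[:3,:3].T@(np.asarray(p)-P[:3,3]); return np.array([f*c[0]/c[2]+cx,f*c[1]/c[2]+cy])
def crop(f,x0,y0,w,h,s,name):
    c=cv2.resize(f[y0:y0+h,x0:x0+w],None,fx=s,fy=s,interpolation=cv2.INTER_CUBIC)
    for i in range(0,w,10): cv2.line(c,(i*s,0),(i*s,5 if i%50 else 14),(0,255,255),1)
    for i in range(0,h,10): cv2.line(c,(0,i*s),(5 if i%50 else 14,i*s),(0,255,255),1)
    cv2.imwrite("pics/"+name,c)
E
python3 - <<'E'
from h import *
f=cv2.imread("raw_top0.png")
crop(f,140,180,100,110,5,"c1.png")
crop(f,250,185,190,100,4,"c2.png")
E
```

```text
(no output)
```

View pics/c1.png

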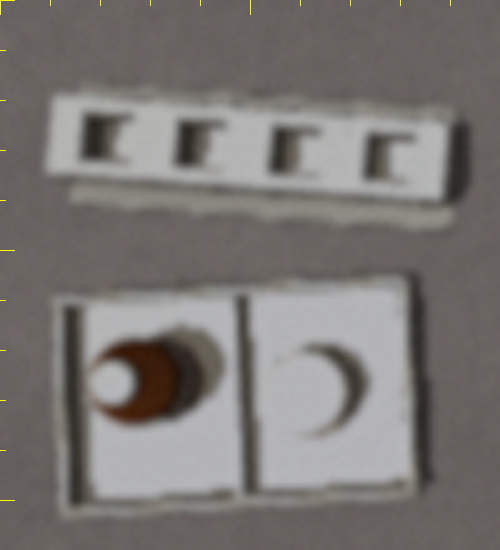

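View pics/c2.png

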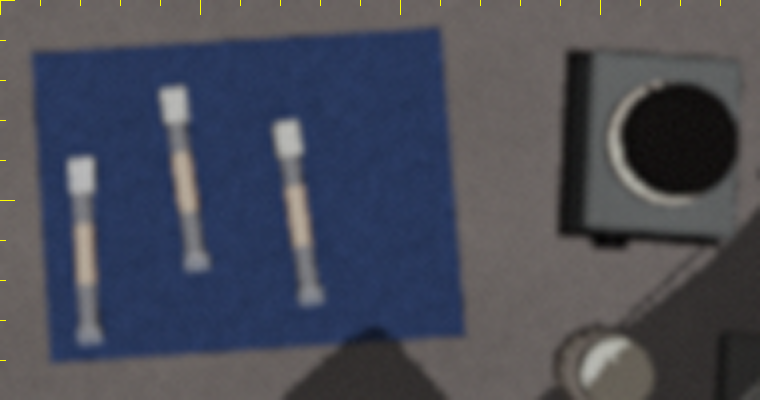

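Run:
```python
from h import *
np.set_printoptions(precision=4,suppress=True)
def r1(x,y,z): return ray("top",140+(x+.5)/5-.5,180+(y+.5)/5-.5,z)[:2]
def r2(x,y,z): return ray("top",250+(x+.5)/4-.5,185+(y+.5)/4-.5,z)[:2]
s=[r1(*p,.06) for p in((55,94),(453,107),(447,200),(46,173))]
print("stand",s,np.mean(s,0),[np.linalg.norm(s[i]-s[i-1]) for i in range(4)])
w=[r1(*p,.06) for p in((107,139),(199,143),(294,150),(388,157))];print("wells",w,np.mean(w,0),np.linalg.norm(w[0]-w[3]))
t=[r1(*p,.04) for p in((54,297),(408,277),(417,493),(65,516))]
print("tray",t,np.mean(t,0),[np.linalg.norm(t[i]-t[i-1]) for i in range(4)])
print("bottle cap",r1(113,381,.125))
for a,b in(((81,157),(90,344)),((173,87),(197,270)),((286,121),(312,304))):
    a=r2(*a,.015);b=r2(*b,.015);d=a-b;print("tube",a,b,(a+b)/2,np.linalg.norm(d),np.arctan2(d[1],d[0]))
m=[r2(*p,.003) for p in((33,52),(440,27),(465,336),(51,362))];print("mat",np.mean(m,0),[np.linalg.norm(m[i]-m[i-1]) for i in range(4)])
print("pad",r2(680,139,.098),r2(622,139,.098),r2(739,139,.098),r2(680,82,.098),r2(680,195,.098))
# side predictions for check
for n,p in (("bottlecap",[*r1(113,381,.125),.125]),("pad",[*r2(680,139,.098),.098]),("w1",[*w[0],.06]),("w4",[*w[3],.06])): print(n,proj("side",p)*1.4)
```

```text
stand [array([0.6059, 0.3707]), array([0.5937, 0.1351]), array([0.5384, 0.1392]), array([0.559 , 0.3758])] [0.5743 0.2552] [np.float64(0.04719577664956023), np.float64(0.23592845921310768), np.float64(0.0554628364254573), np.float64(0.23746539491255345)]
wells [array([0.5785, 0.3399]), array([0.5751, 0.2856]), array([0.5699, 0.2295]), array([0.5647, 0.1739])] [0.572  0.2572] 0.16660138895239648
tray [array([0.4863, 0.3765]), array([0.494 , 0.1651]), array([0.3656, 0.161 ]), array([0.3564, 0.3695])] [0.4256 0.268 ] [np.float64(0.13002701536110683), np.float64(0.21150887667427584), np.float64(0.12852529605444524), np.float64(0.20869454058372067)]
bottle cap [0.4364 0.3194]
tube [0.5261 0.0189] [0.3837 0.0147] [0.4549 0.0168] 0.1424517378260398 0.02955346609493765
tube [ 0.5786 -0.0529] [ 0.438 -0.068] [ 0.5083 -0.0604] 0.1414138962567933 0.1071004716052909
tube [ 0.5507 -0.1392] [ 0.4104 -0.1551] [ 0.4806 -0.1471] 0.14118212757474852 0.11286644261679805
mat [ 0.4963 -0.1092] [np.float64(0.23937271155936704), np.float64(0.31792748419326494), np.float64(0.23991258437418753), np.float64(0.3187700448196654)]
pad [ 0.5258 -0.4142] [ 0.5266 -0.3722] [ 0.525  -0.4569] [ 0.5671 -0.4161] [ 0.4854 -0.4123]
bottlecap [294.8067 378.0581]
pad [498.0533 236.9838]
w1 [236.7422 379.9604]
w4 [309.6453 344.6146]
```

```bash
cat >> h.py <<'E'
from scipy.spatial.transform import Rotation as Ro, Slerp
def plan(*targets, start=None, dec=2):
    """targets: (pos,rpy); prints per call: turn and shift shares in the tool frame, carrying the rounding along"""
    s=arm.get_state(); p,R=(np.array(s["eef_pos"]),Ro.from_euler("xyz",s["ee_rot"])) if start is None else (np.array(start[0]),Ro.from_euler("xyz",start[1]))
    for pt,rt in targets:
        pt=np.array(pt);Rt=Ro.from_euler("xyz",rt)
        for _ in range(30):
            sh=R.inv().apply(pt-p)/.1; tu=(R.inv()*Rt).as_rotvec()/(np.pi/2)
            k=max(1,np.abs(sh).max(),np.linalg.norm(tu)*90/84)
            tu,sh=np.round(tu/k,dec+1),np.round(sh/k,dec)
            p=p+R.apply(sh*.1); R=R*Ro.from_rotvec(tu*np.pi/2)
            print(tu.tolist(),sh.tolist(),"->",np.round(p,3))
            if k==1: break
        print("--")
    print("t",s["t"],"pos",np.round(s["eef_pos"],4),"rpy",np.round(s["ee_rot"],3),"F",np.round(s["force"],1),"w",round(s["width"],4),"g",round(s["gripper_force"],1))
E
python3 -c "
from h import *
D=(np.pi,0,-np.pi)
plan(([.37,-.52,.25],D),([.5,-.3,.25],D),([.5,.2,.25],D),([.436,.319,.25],D))"
```

```text
[0.001, -0.0, 0.203] [-1.0, 0.38, -0.02] -> [ 0.347 -0.543  0.25 ]
[-0.0, -0.0, 0.06] [-0.25, 0.2, -0.0] -> [ 0.37 -0.52  0.25]
--
[-0.0, -0.0, 0.0] [-0.59, 1.0, -0.0] -> [ 0.429 -0.42   0.25 ]
[-0.0, -0.0, 0.0] [-0.59, 1.0, -0.0] -> [ 0.488 -0.32   0.25 ]
[-0.0, -0.0, 0.0] [-0.12, 0.2, -0.0] -> [ 0.5  -0.3   0.25]
--
[-0.0, -0.0, 0.0] [0.0, 1.0, -0.0] -> [ 0.5  -0.2   0.25]
[-0.0, -0.0, 0.0] [0.0, 1.0, -0.0] -> [ 0.5  -0.1   0.25]
[-0.0, -0.0, 0.0] [0.0, 1.0, -0.0] -> [ 0.5  -0.    0.25]
[-0.0, -0.0, 0.0] [0.0, 1.0, -0.0] -> [0.5  0.1  0.25]
[-0.0, -0.0, 0.0] [0.0, 1.0, -0.0] -> [0.5  0.2  0.25]
[-0.0, -0.0, 0.0] [0.0, 0.0, -0.0] -> [0.5  0.2  0.25]
--
[-0.0, -0.0, 0.0] [0.54, 1.0, -0.0] -> [0.446 0.3   0.25 ]
[-0.0, -0.0, 0.0] [0.1, 0.19, -0.0] -> [0.436 0.319 0.25 ]
--
t 0.1 pos [ 0.2712 -0.6177  0.2477] rpy [ 3.14  -0.    -2.728] F [-0.8 -0.3 -0.5] w 0.0875 g 0.0
```

Request:
{"fn": "arm_command", "kwargs": {
  "series": [0, 0, 0.1, -0.5, 0.19, -0.01, 1, 0, 0, 0.2, -1, 0.38, -0.02, 1, 0, 0, 0.263, -1, 0.38, -0.02, 1, 0, 0, 0.263, -1, 0.38, -0.02, 1]
}}

```text
t: 0.6
eef_pos: [0.3481, -0.5425, 0.2503]
ee_rot: [3.141, -0.0, -3.139]
force: [0.1, 0.1, 1.0]
width: 0.0874
gripper_force: 0.0
```

Request:
{"fn": "arm_command", "kwargs": {
  "series": [0, 0, 0, -0.4, 0.5, 0, 1, 0, 0, 0, -0.8, 1, 0, 1, 0, 0, 0, -0.8, 1, 0, 1]
}}

```text
t: 0.98
eef_pos: [0.4293, -0.4409, 0.2505]
ee_rot: [3.141, 0.0, -3.135]
force: [-0.0, -0.2, -0.6]
width: 0.0875
gripper_force: 0.0
```

```bash
python3 -c "
from h import *
D=(np.pi,0,-np.pi)
plan(([.5,-.32,.25],D))"
```

```text
[0.0, 0.0, 0.003] [-0.59, 1.0, 0.0] -> [ 0.488 -0.341  0.251]
[0.0, 0.0, 0.001] [-0.12, 0.21, 0.01] -> [ 0.5  -0.32  0.25]
--
t 0.975 pos [ 0.4293 -0.4409  0.2505] rpy [ 3.141  0.    -3.135] F [-0.  -0.2 -0.6] w 0.0875 g 0.0
```

Request:
{"fn": "arm_command", "kwargs": {
  "series": [0, 0, 0, -0.35, 0.5, 0, 1, 0, 0, 0, -0.7, 1, 0, 1, 0, 0, 0, -0.7, 1, 0, 1]
}}

```text
t: 1.35
eef_pos: [0.499, -0.3411, 0.2503]
ee_rot: [3.141, -0.0, -3.136]
force: [0.2, -0.6, 0.1]
width: 0.0876
gripper_force: 0.0
```

Request:
{"fn": "arm_command", "kwargs": {
  "series": [0, 0, 0, 0, 0.5, 0, 1, 0, 0, 0, 0, 1, 0, 1, 0, 0, 0, 0, 1, 0, 1]
}}

```text
t: 1.72
eef_pos: [0.4969, -0.2419, 0.2509]
ee_rot: [3.141, 0.0, -3.138]
force: [0.8, 0.7, 0.7]
width: 0.0878
gripper_force: 0.0
```

Request:
{"fn": "arm_command", "kwargs": {
  "series": [0, 0, 0, 0, 0.5, 0, 1, 0, 0, 0, 0, 1, 0, 1, 0, 0, 0, 0, 1, 0, 1]
}}

```text
t: 2.1
eef_pos: [0.4974, -0.1423, 0.2508]
ee_rot: [3.142, 0.0, -3.138]
force: [0.2, -0.7, -0.4]
width: 0.0878
gripper_force: 0.0
```

Request:
{"fn": "arm_command", "kwargs": {
  "series": [0, 0, 0, 0, 0.5, 0, 1, 0, 0, 0, 0, 1, 0, 1, 0, 0, 0, 0, 1, 0, 1]
}}

```text
t: 2.48
eef_pos: [0.4977, -0.0424, 0.2506]
ee_rot: [-3.142, 0.0, -3.138]
force: [0.1, 0.2, 0.5]
width: 0.0874
gripper_force: 0.0
```

Request:
{"fn": "arm_command", "kwargs": {
  "series": [0, 0, 0, 0, 0.5, 0, 1, 0, 0, 0, 0, 1, 0, 1, 0, 0, 0, 0, 1, 0, 1]
}}

```text
t: 2.85
eef_pos: [0.498, 0.0575, 0.2504]
ee_rot: [-3.141, -0.0, -3.139]
force: [-0.2, -0.1, 0.2]
width: 0.0876
gripper_force: 0.0
```

Request:
{"fn": "arm_command", "kwargs": {
  "series": [0, 0, 0, 0, 0.5, 0, 1, 0, 0, 0, 0, 1, 0, 1, 0, 0, 0, 0, 1, 0, 1]
}}

```text
t: 3.22
eef_pos: [0.4982, 0.1574, 0.2502]
ee_rot: [-3.141, -0.0, -3.139]
force: [0.1, -0.7, 1.1]
width: 0.0877
gripper_force: 0.0
```

Request:
{"fn": "arm_command", "kwargs": {
  "series": [0, 0, 0, 0.3, 0.5, 0, 1, 0, 0, 0, 0.6, 1, 0, 1, 0, 0, 0, 0.6, 1, 0, 1]
}}

```text
t: 3.6
eef_pos: [0.4368, 0.2576, 0.2506]
ee_rot: [-3.142, -0.0, -3.138]
force: [0.7, -0.1, -0.3]
width: 0.0877
gripper_force: 0.0
```

```bash
python3 -c "
from h import *
D=(np.pi,0,-np.pi)
plan(([.436,.319,.2],D),([.436,.319,.085],D))"
```

```text
[-0.0, -0.0, 0.002] [0.01, 0.61, 0.51] -> [0.436 0.319 0.2  ]
--
[-0.0, -0.0, 0.0] [-0.0, 0.0, 1.0] -> [0.436 0.319 0.1  ]
[-0.0, -0.0, 0.0] [-0.0, 0.0, 0.15] -> [0.436 0.319 0.085]
--
t 3.6 pos [0.4368 0.2576 0.2506] rpy [-3.142 -0.    -3.138] F [ 0.7 -0.1 -0.3] w 0.0877 g 0.0
```

Request:
{"fn": "arm_command", "kwargs": {
  "series": [0, 0, 0, 0, 0.3, 0.25, 1, 0, 0, 0, 0, 0.6, 0.5, 1, 0, 0, 0, 0, 0.6, 0.5, 1, 0, 0, 0, 0, 0.6, 0.5, 1]
}}

```text
t: 4.1
eef_pos: [0.4382, 0.3153, 0.2006]
ee_rot: [-3.141, -0.0, 3.141]
force: [0.5, 0.5, 0.8]
width: 0.0878
gripper_force: 0.0
```

Request:
{"fn": "arm_command", "kwargs": {
  "series": [0, 0, 0, 0, 0, 0.2, 1, 0, 0, 0, 0, 0, 0.5, 1, 0, 0, 0, 0, 0, 0.8, 1, 0, 0, 0, 0, 0, 0.95, 1, 0, 0, 0, 0, 0, 0.95, 1]
}}

```text
t: 4.72
eef_pos: [0.4374, 0.3161, 0.1054]
ee_rot: [-3.141, -0.0, 3.142]
force: [0.1, -0.9, -0.1]
width: 0.0874
gripper_force: 0.0
```

```bash
python3 -c "
from h import *
D=(np.pi,0,-np.pi)
plan(([.436,.318,.088],D))
f=arm.grab_frame('side');g=arm.grab_frame('top')
a=cv2.resize(f[200:360,130:330],None,fx=3,fy=3,interpolation=2);b=cv2.resize(g[170:330,130:190],None,fx=3,fy=3,interpolation=2)
cv2.imwrite('pics/b1.png',np.hstack([a,b]))"
```

```text
[-0.001, -0.0, -0.0] [0.01, 0.02, 0.17] -> [0.436 0.318 0.088]
--
t 4.725 pos [0.4374 0.3161 0.1054] rpy [-3.141 -0.     3.142] F [ 0.1 -0.9 -0.1] w 0.0874 g 0.0
```

View pics/b1.png

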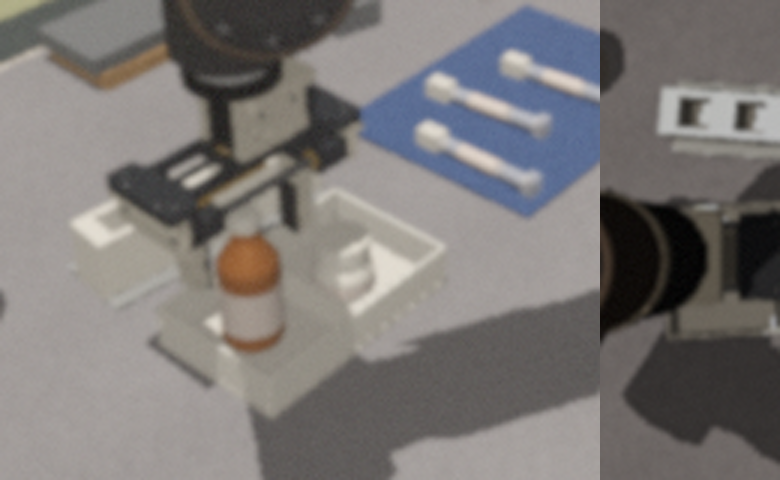

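The side view shows the fingers astride the bottle at crop (247,270), centred, with the cap rising into the gap. I'll descend 17 mm and grip.

Request:
{"fn": "arm_command", "kwargs": {
  "series": [0, 0, 0, 0, 0.01, 0.06, 1, 0, 0, 0, 0.01, 0.02, 0.12, 1, 0, 0, 0, 0.01, 0.02, 0.17, 1, 0, 0, 0, 0.01, 0.02, 0.17, 1]
}}

```text
t: 5.32
eef_pos: [0.4358, 0.3188, 0.088]
ee_rot: [-3.141, -0.001, -3.141]
force: [-0.2, 0.6, 0.1]
width: 0.0876
gripper_force: 0.0
```

Request:
{"fn": "arm_command", "kwargs": {
  "series": [0, 0, 0, 0, 0, 0, 0.3, 0, 0, 0, 0, 0, 0, 0.3, 0, 0, 0, 0, 0, 0, 0.3, 0, 0, 0, 0, 0, 0, 0.3, 0, 0, 0, 0, 0, 0, 0.3],
  "force": 45
}}

```text
t: 5.95
eef_pos: [0.4361, 0.319, 0.0887]
ee_rot: [-3.142, 0.0, -3.141]
force: [-0.5, -0.3, 0.4]
width: 0.0504
gripper_force: 45.0
```

Request:
{"fn": "arm_command", "kwargs": {
  "series": [0, 0, 0, 0, 0, 0, 0.3, 0, 0, 0, 0, 0, 0, 0.3, 0, 0, 0, 0, 0, 0, 0.3, 0, 0, 0, 0, 0, 0, 0.3]
}}

```text
t: 6.45
eef_pos: [0.4361, 0.319, 0.0886]
ee_rot: [-3.142, 0.0, -3.141]
force: [0.4, -2.4, 1.8]
width: 0.0504
gripper_force: 45.0
```

Request:
{"fn": "arm_command", "kwargs": {
  "series": [0, 0, 0, 0, 0, -0.2, 0.3, 0, 0, 0, 0, 0, -0.5, 0.3, 0, 0, 0, 0, 0, -0.8, 0.3, 0, 0, 0, 0, 0, -1, 0.3, 0, 0, 0, 0, 0, -1, 0.3]
}}

```text
t: 7.08
eef_pos: [0.4364, 0.3198, 0.1897]
ee_rot: [3.139, 0.002, -3.141]
force: [-0.6, -0.4, -1.8]
width: 0.0503
gripper_force: 45.0
```

Request:
{"fn": "arm_command", "kwargs": {
  "series": [0, 0, 0, -0.15, -0.25, -0.15, 0.3, 0, 0, 0, -0.3, -0.5, -0.3, 0.3, 0, 0, 0, -0.45, -0.8, -0.45, 0.3, 0, 0, 0, -0.6, -1, -0.5, 0.3]
}}

```text
t: 7.58
eef_pos: [0.4963, 0.218, 0.238]
ee_rot: [-3.142, -0.001, -3.141]
force: [0.6, 0.7, -1.8]
width: 0.0505
gripper_force: 45.0
```

Request:
{"fn": "arm_command", "kwargs": {
  "series": [0, 0, 0, 0, -0.33, 0, 0.3, 0, 0, 0, 0, -0.66, 0, 0.3, 0, 0, 0, 0, -1, 0, 0.3]
}}

```text
t: 7.95
eef_pos: [0.4955, 0.1179, 0.2369]
ee_rot: [-3.141, -0.002, -3.141]
force: [0.7, -0.4, -2.0]
width: 0.0503
gripper_force: 45.0
```

Request:
{"fn": "arm_command", "kwargs": {
  "series": [0, 0, 0, 0, -0.33, 0, 0.3, 0, 0, 0, 0, -0.66, 0, 0.3, 0, 0, 0, 0, -1, 0, 0.3]
}}

```text
t: 8.32
eef_pos: [0.4956, 0.0181, 0.237]
ee_rot: [-3.141, -0.002, -3.141]
force: [0.7, -0.3, -1.1]
width: 0.0506
gripper_force: 45.0
```

Request:
{"fn": "arm_command", "kwargs": {
  "series": [0, 0, 0, 0, -0.33, 0, 0.3, 0, 0, 0, 0, -0.66, 0, 0.3, 0, 0, 0, 0, -1, 0, 0.3]
}}

```text
t: 8.7
eef_pos: [0.4957, -0.0818, 0.237]
ee_rot: [3.141, -0.002, -3.141]
force: [1.2, -0.6, -1.8]
width: 0.0507
gripper_force: 45.0
```

Request:
{"fn": "arm_command", "kwargs": {
  "series": [0, 0, 0, 0, -0.33, 0, 0.3, 0, 0, 0, 0, -0.66, 0, 0.3, 0, 0, 0, 0, -1, 0, 0.3]
}}

```text
t: 9.07
eef_pos: [0.4958, -0.1817, 0.2369]
ee_rot: [3.141, -0.002, -3.141]
force: [0.6, 0.8, -1.8]
width: 0.0502
gripper_force: 45.0
```

Request:
{"fn": "arm_command", "kwargs": {
  "series": [0, 0, 0, 0, -0.33, 0, 0.3, 0, 0, 0, 0, -0.66, 0, 0.3, 0, 0, 0, 0, -1, 0, 0.3, 0, 0, 0, 0, -1, 0, 0.3]
}}

```text
t: 9.57
eef_pos: [0.4957, -0.2824, 0.2364]
ee_rot: [3.141, -0.003, 3.14]
force: [0.3, 1.1, -2.2]
width: 0.0506
gripper_force: 45.0
```

```bash
python3 -c "
from h import *
D=(np.pi,0,-np.pi)
plan(([.526,-.414,.22],D))
f=arm.grab_frame('side');f=np.hstack([f[100:300,150:350],f[100:300,350:]])
cv2.imwrite('pics/b2.png',cv2.resize(f,None,fx=1.9,fy=1.9,interpolation=2))"
```

```text
[0.0, -0.001, -0.001] [-0.23, -1.0, 0.12] -> [ 0.518 -0.382  0.224]
[0.001, -0.001, -0.0] [-0.08, -0.32, 0.04] -> [ 0.526 -0.414  0.22 ]
--
t 9.575 pos [ 0.4957 -0.2824  0.2364] rpy [ 3.141e+00 -3.000e-03  3.140e+00] F [ 0.3  1.1 -2.2] w 0.0506 g 45.0
```

View pics/b2.png

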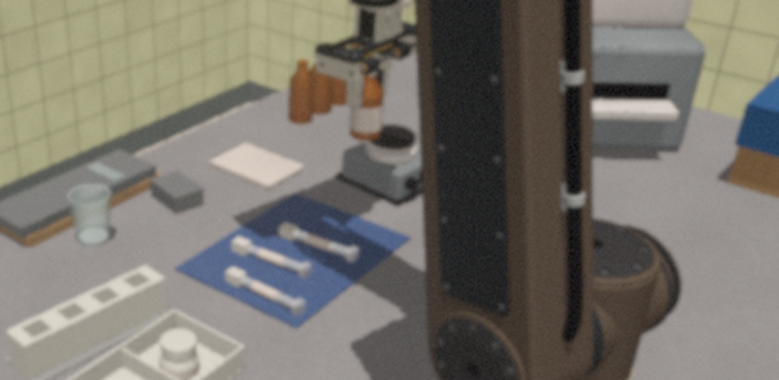

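Request:
{"fn": "arm_command", "kwargs": {
  "series": [0, 0, 0, -0.08, -0.33, 0, 0.3, 0, 0, 0, -0.16, -0.66, 0, 0.3, 0, 0, 0, -0.23, -1, 0, 0.3, 0, 0, 0, -0.23, -1, 0, 0.3]
}}

```text
t: 10.12
eef_pos: [0.5196, -0.3816, 0.2367]
ee_rot: [3.141, -0.002, 3.141]
force: [-0.0, 0.4, -2.0]
width: 0.0501
gripper_force: 45.0
```

Request:
{"fn": "arm_command", "kwargs": {
  "series": [0, 0, 0, -0.04, -0.16, 0.15, 0.3, 0, 0, 0, -0.08, -0.32, 0.3, 0.3, 0, 0, 0, -0.08, -0.32, 0.45, 0.3, 0, 0, 0, -0.08, -0.32, 0.45, 0.3, 0, 0, 0, -0.08, -0.32, 0.45, 0.3]
}}

```text
t: 10.75
eef_pos: [0.5277, -0.4127, 0.1938]
ee_rot: [-3.141, 0.0, -3.141]
force: [-0.4, -0.0, -1.7]
width: 0.0503
gripper_force: 45.0
```

Request:
{"fn": "arm_command", "kwargs": {
  "series": [0, 0, 0, 0, 0, 0.03, 0.3, 0, 0, 0, 0, 0, 0.06, 0.3, 0, 0, 0, 0, 0, 0.1, 0.3, 0, 0, 0, 0, 0, 0.1, 0.3]
}}

```text
t: 11.25
eef_pos: [0.5274, -0.4127, 0.1831]
ee_rot: [3.141, -0.001, -3.141]
force: [-1.0, -0.0, -2.3]
width: 0.0508
gripper_force: 45.0
```

Request:
{"fn": "arm_command", "kwargs": {
  "series": [0, 0, 0, 0, 0, 0.03, 0.3, 0, 0, 0, 0, 0, 0.05, 0.3, 0, 0, 0, 0, 0, 0.08, 0.3, 0, 0, 0, 0, 0, 0.08, 0.3]
}}

```text
t: 11.75
eef_pos: [0.5278, -0.4131, 0.1761]
ee_rot: [-3.141, 0.001, -3.141]
force: [-0.7, 2.3, 5.1]
width: 0.0506
gripper_force: 45.0
```

Request:
{"fn": "arm_command", "kwargs": {
  "series": [0, 0, 0, 0, 0, 0.02, 0.3, 0, 0, 0, 0, 0, 0.04, 0.3, 0, 0, 0, 0, 0, 0.04, 0.3]
}}

```text
t: 12.12
eef_pos: [0.5279, -0.4131, 0.1727]
ee_rot: [-3.141, 0.001, -3.141]
force: [-1.8, 1.8, 8.4]
width: 0.0508
gripper_force: 45.0
```

Request:
{"fn": "arm_command", "kwargs": {
  "series": [0, 0, 0, 0, 0, 0.02, 0.3, 0, 0, 0, 0, 0, 0.03, 0.3, 0, 0, 0, 0, 0, 0.03, 0.3]
}}

```text
t: 12.5
eef_pos: [0.5283, -0.4132, 0.1724]
ee_rot: [-3.139, 0.003, -3.14]
force: [-4.2, 7.5, 21.5]
width: 0.0505
gripper_force: 45.0
```

Request:
{"fn": "arm_command", "kwargs": {
  "series": [0, 0, 0, 0, 0, 0, 0.3, 0, 0, 0, 0, 0, 0, 0.3, 0, 0, 0, 0, 0, 0, 0.3, 0, 0, 0, 0, 0, 0, 0.3, 0, 0, 0, 0, 0, 0, 0.3, 0, 0, 0, 0, 0, 0, 0.3, 0, 0, 0, 0, 0, 0, 0.3, 0, 0, 0, 0, 0, 0, 0.3]
}}

```text
t: 13.5
eef_pos: [0.5283, -0.4132, 0.1724]
ee_rot: [-3.139, 0.003, -3.14]
force: [-4.1, 6.6, 22.0]
width: 0.0508
gripper_force: 45.0
```

Request:
{"fn": "arm_command", "kwargs": {
  "series": [0, 0, 0, 0, 0, 0, 0.3, 0, 0, 0, 0, 0, 0, 0.3, 0, 0, 0, 0, 0, 0, 0.3, 0, 0, 0, 0, 0, 0, 0.3, 0, 0, 0, 0, 0, 0, 0.3, 0, 0, 0, 0, 0, 0, 0.3, 0, 0, 0, 0, 0, 0, 0.3, 0, 0, 0, 0, 0, 0, 0.3]
}}

```text
t: 14.5
eef_pos: [0.5283, -0.4132, 0.1724]
ee_rot: [-3.139, 0.003, -3.14]
force: [-4.1, 7.1, 21.7]
width: 0.0506
gripper_force: 45.0
```

Request:
{"fn": "arm_command", "kwargs": {
  "series": [0, 0, 0, 0, 0, 0, 0.3, 0, 0, 0, 0, 0, 0, 0.3, 0, 0, 0, 0, 0, 0, 0.3, 0, 0, 0, 0, 0, 0, 0.3, 0, 0, 0, 0, 0, 0, 0.3, 0, 0, 0, 0, 0, 0, 0.3]
}}

```text
t: 15.25
eef_pos: [0.5283, -0.4132, 0.1724]
ee_rot: [-3.139, 0.003, -3.14]
force: [-3.8, 7.8, 21.8]
width: 0.0503
gripper_force: 45.0
```

Request:
{"fn": "arm_command", "kwargs": {
  "series": [0, 0, 0, 0, 0, -0.1, 0.3, 0, 0, 0, 0, 0, -0.3, 0.3, 0, 0, 0, 0, 0, -0.65, 0.3, 0, 0, 0, 0, 0, -0.65, 0.3]
}}

```text
t: 15.75
eef_pos: [0.5288, -0.4137, 0.2363]
ee_rot: [-3.139, 0.004, -3.141]
force: [0.6, -0.4, -1.3]
width: 0.0503
gripper_force: 45.0
```

Request:
{"fn": "arm_command", "kwargs": {
  "series": [0, 0, 0, 0.1, 0.33, 0, 0.3, 0, 0, 0, 0.2, 0.66, 0, 0.3, 0, 0, 0, 0.3, 1, 0, 0.3]
}}

```text
t: 16.12
eef_pos: [0.4966, -0.3118, 0.232]
ee_rot: [3.141, -0.002, -3.142]
force: [-0.0, 0.5, -1.6]
width: 0.0505
gripper_force: 45.0
```

Request:
{"fn": "arm_command", "kwargs": {
  "series": [0, 0, 0, 0, 0.33, 0, 0.3, 0, 0, 0, 0, 0.66, 0, 0.3, 0, 0, 0, 0, 1, 0, 0.3]
}}

```text
t: 16.5
eef_pos: [0.4968, -0.2118, 0.2323]
ee_rot: [3.141, -0.001, -3.141]
force: [-0.5, -0.5, -2.2]
width: 0.0506
gripper_force: 45.0
```

Request:
{"fn": "arm_command", "kwargs": {
  "series": [0, 0, 0, 0, 0.33, 0, 0.3, 0, 0, 0, 0, 0.66, 0, 0.3, 0, 0, 0, 0, 1, 0, 0.3]
}}

```text
t: 16.88
eef_pos: [0.4967, -0.1118, 0.2324]
ee_rot: [3.141, -0.001, -3.141]
force: [-0.1, 0.2, -2.0]
width: 0.0504
gripper_force: 45.0
```

Request:
{"fn": "arm_command", "kwargs": {
  "series": [0, 0, 0, 0, 0.33, 0, 0.3, 0, 0, 0, 0, 0.66, 0, 0.3, 0, 0, 0, 0, 1, 0, 0.3]
}}

```text
t: 17.25
eef_pos: [0.4967, -0.012, 0.2325]
ee_rot: [-3.142, -0.001, -3.141]
force: [0.4, -0.4, -2.5]
width: 0.0506
gripper_force: 45.0
```

Request:
{"fn": "arm_command", "kwargs": {
  "series": [0, 0, 0, 0, 0.33, 0, 0.3, 0, 0, 0, 0, 0.66, 0, 0.3, 0, 0, 0, 0, 1, 0, 0.3]
}}

```text
t: 17.62
eef_pos: [0.4966, 0.088, 0.2325]
ee_rot: [-3.141, -0.001, -3.141]
force: [1.1, 0.6, -1.3]
width: 0.0508
gripper_force: 45.0
```

Request:
{"fn": "arm_command", "kwargs": {
  "series": [0, 0, 0, 0, 0.33, 0, 0.3, 0, 0, 0, 0, 0.66, 0, 0.3, 0, 0, 0, 0, 1, 0, 0.3, 0, 0, 0, 0, 1, 0, 0.3]
}}

```text
t: 18.12
eef_pos: [0.4968, 0.1887, 0.2322]
ee_rot: [-3.141, -0.001, -3.139]
force: [0.9, 0.2, -1.2]
width: 0.0503
gripper_force: 45.0
```

```bash
python3 -c "
from h import *
D=(np.pi,0,-np.pi)
plan(([.408,.322,.235],D),([.408,.322,.1],D))"
```

```text
[-0.0, -0.001, 0.001] [0.66, 1.0, -0.02] -> [0.43  0.289 0.234]
[-0.0, 0.0, 0.001] [0.22, 0.33, -0.01] -> [0.408 0.322 0.235]
--
[-0.0, 0.0, -0.0] [0.0, 0.0, 1.0] -> [0.408 0.321 0.135]
[-0.0, 0.0, -0.0] [0.0, 0.01, 0.35] -> [0.408 0.322 0.1  ]
--
t 18.125 pos [0.4968 0.1887 0.2322] rpy [-3.141e+00 -1.000e-03 -3.139e+00] F [ 0.9  0.2 -1.2] w 0.0503 g 45.0
```

Request:
{"fn": "arm_command", "kwargs": {
  "series": [0, 0, 0, 0.22, 0.33, 0, 0.3, 0, 0, 0, 0.44, 0.66, 0, 0.3, 0, 0, 0, 0.66, 1, 0, 0.3]
}}

```text
t: 18.5
eef_pos: [0.4302, 0.2869, 0.2327]
ee_rot: [-3.141, -0.001, 3.141]
force: [0.9, 0.3, -1.6]
width: 0.0503
gripper_force: 45.0
```

Request:
{"fn": "arm_command", "kwargs": {
  "series": [0, 0, 0, 0.22, 0.33, 0, 0.3, 0, 0, 0, 0.22, 0.33, 0.3, 0.3, 0, 0, 0, 0.22, 0.33, 0.6, 0.3, 0, 0, 0, 0.22, 0.33, 0.9, 0.3, 0, 0, 0, 0.22, 0.33, 1, 0.3, 0, 0, 0, 0.22, 0.33, 1, 0.3]
}}

```text
t: 19.25
eef_pos: [0.4091, 0.3194, 0.1332]
ee_rot: [-3.14, -0.001, -3.141]
force: [-0.3, 0.9, -1.2]
width: 0.0508
gripper_force: 45.0
```

Request:
{"fn": "arm_command", "kwargs": {
  "series": [0, 0, 0, 0, 0, 0.1, 0.3, 0, 0, 0, 0, 0, 0.2, 0.3, 0, 0, 0, 0, 0, 0.3, 0.3, 0, 0, 0, 0, 0, 0.35, 0.3, 0, 0, 0, 0, 0, 0.38, 0.3, 0, 0, 0, 0, 0, 0.38, 0.3]
}}

```text
t: 20.0
eef_pos: [0.4091, 0.32, 0.0954]
ee_rot: [-3.141, -0.0, -3.141]
force: [0.6, -0.6, -0.5]
width: 0.0505
gripper_force: 45.0
```

Request:
{"fn": "arm_command", "kwargs": {
  "series": [0, 0, 0, 0, 0, 0.02, 0.3, 0, 0, 0, 0, 0, 0.04, 0.3, 0, 0, 0, 0, 0, 0.06, 0.3, 0, 0, 0, 0, 0, 0.06, 0.3]
}}

```text
t: 20.5
eef_pos: [0.409, 0.3199, 0.0894]
ee_rot: [-3.141, -0.0, -3.141]
force: [0.9, 0.4, -1.4]
width: 0.0504
gripper_force: 45.0
```

Request:
{"fn": "arm_command", "kwargs": {
  "series": [0, 0, 0, 0, 0, 0.01, 0.3, 0, 0, 0, 0, 0, 0.01, 0.3, 0, 0, 0, 0, 0, 0.01, 0.3]
}}

```text
t: 20.88
eef_pos: [0.4091, 0.3201, 0.0887]
ee_rot: [3.141, 0.0, -3.141]
force: [-0.8, 0.3, -1.8]
width: 0.0506
gripper_force: 45.0
```

Request:
{"fn": "arm_command", "kwargs": {
  "series": [0, 0, 0, 0, 0, 0.01, 0.3, 0, 0, 0, 0, 0, 0.01, 0.3, 0, 0, 0, 0, 0, 0.01, 0.3]
}}

```text
t: 21.25
eef_pos: [0.4095, 0.3201, 0.0886]
ee_rot: [3.141, 0.001, -3.14]
force: [-1.6, -2.5, 8.6]
width: 0.0508
gripper_force: 45.0
```

Request:
{"fn": "arm_command", "kwargs": {
  "series": [0, 0, 0, 0, 0, 0, 0.75, 0, 0, 0, 0, 0, 0, 1, 0, 0, 0, 0, 0, 0, 1, 0, 0, 0, 0, 0, 0, 1, 0, 0, 0, 0, 0, 0, 1]
}}

```text
t: 21.88
eef_pos: [0.4091, 0.32, 0.0875]
ee_rot: [-3.141, -0.0, -3.141]
force: [-0.4, -0.3, 0.8]
width: 0.0872
gripper_force: 0.0
```

Request:
{"fn": "arm_command", "kwargs": {
  "series": [0, 0, 0, 0, 0, -0.2, 1, 0, 0, 0, 0, 0, -0.5, 1, 0, 0, 0, 0, 0, -1, 1, 0, 0, 0, 0, 0, -1, 1]
}}

```text
t: 22.38
eef_pos: [0.4105, 0.3219, 0.1915]
ee_rot: [3.136, 0.005, -3.14]
force: [-0.8, -1.0, -0.3]
width: 0.0875
gripper_force: 0.0
```

Request:
{"fn": "arm_command", "kwargs": {
  "series": [0, 0, 0, -0.5, -0.5, -0.5, 1, 0, 0, 0, -1, -1, -0.6, 1, 0, 0, 0, -1, -1, -0.6, 1]
}}

```text
t: 22.75
eef_pos: [0.5106, 0.2185, 0.2479]
ee_rot: [3.141, 0.001, 3.141]
force: [-0.5, -0.2, -0.8]
width: 0.0876
gripper_force: 0.0
```

```bash
python3 -c "
from h import *
f=arm.grab_frame('side');g=arm.grab_frame('top');cv2.imwrite('raw_top1.png',g)
cv2.imwrite('pics/b3.png',np.hstack([cv2.resize(f[180:360,130:390],None,fx=1.5,fy=1.5,interpolation=2),cv2.resize(g[180:300,140:380],(390,270),interpolation=2)]))"
```

View pics/b3.png

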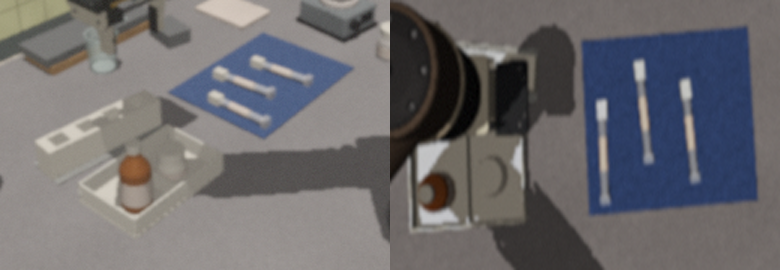

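```bash
cat >> h.py <<'E'
T=np.radians(20); S=.0183
def Rt(phi,yaw): return Ro.from_euler("z",yaw)*Ro.from_euler("y",phi)*Ro.from_euler("xyz",[np.pi,0,-np.pi])
def pick(c,yaw,up=0,dx=.055):
    R=Rt(T,yaw); C=np.array([c[0]+dx*np.cos(yaw),c[1]+dx*np.sin(yaw),.0125]); p=C-S*R.apply([0,0,1]); p[2]+=up; return p,R.as_euler("xyz")
def place(w,foot,yaw=-.073,dx=.055):
    R=Rt(T-np.pi/2,yaw); C=np.array([w[0],w[1],foot+.07+dx]); return C-S*R.apply([0,0,1]),R.as_euler("xyz")
W=[np.array([.573,.256])+d*np.array([np.sin(.073),np.cos(.073)]) for d in(-.084,-.028,.028,.084)]
E
python3 - <<'E'
from h import *
c=(.4549,.0168)
plan(pick(c,.03,.12),pick(c,.03,0),pick(c,.03,.16))
E
```

```text
[0.002, 0.111, -0.01] [-0.03, -1.0, 0.49] -> [0.514 0.118 0.199]
[0.002, 0.111, -0.01] [-0.1, -1.0, 0.48] -> [0.517 0.018 0.15 ]
--
[-0.0, 0.0, -0.0] [-0.36, 0.0, 1.0] -> [0.516 0.018 0.043]
[-0.0, 0.0, -0.0] [-0.05, 0.01, 0.13] -> [0.516 0.019 0.03 ]
--
[-0.0, 0.0, -0.0] [0.37, -0.0, -1.0] -> [0.516 0.019 0.136]
[-0.0, 0.0, -0.0] [0.18, -0.01, -0.5] -> [0.516 0.018 0.189]
--
t 22.85 pos [0.5108 0.2183 0.2475] rpy [-3.142  0.     3.139] F [-0.6  0.7 -0.3] w 0.0876 g 0.0
```

Request:
{"fn": "arm_command", "kwargs": {
  "series": [0, 0.05, 0, 0, -0.5, 0.25, 0.5, 0.002, 0.111, -0.01, -0.03, -1, 0.49, 0.5, 0.002, 0.111, -0.01, -0.03, -1, 0.49, 0.5]
}}

```text
t: 23.22
eef_pos: [0.5114, 0.1172, 0.1952]
ee_rot: [-3.137, -0.181, -3.13]
force: [-0.3, 0.2, 0.0]
width: 0.063
gripper_force: 0.0
```

Request:
{"fn": "arm_command", "kwargs": {
  "series": [0, 0.05, 0, -0.05, -0.5, 0.24, 0.5, 0.002, 0.111, -0.01, -0.1, -1, 0.48, 0.5, 0.002, 0.111, -0.01, -0.1, -1, 0.48, 0.5, 0.002, 0.111, -0.01, -0.1, -1, 0.48, 0.5]
}}

```text
t: 23.72
eef_pos: [0.5154, 0.0206, 0.1494]
ee_rot: [-3.14, -0.349, -3.11]
force: [0.3, -1.0, 0.0]
width: 0.044
gripper_force: 0.0
```

Run:
```python
from h import *
c=(.4549,.0168)
plan(pick(c,.03,.015),pick(c,.03,0))
f=arm.grab_frame('side');g=arm.grab_frame('top')
cv2.imwrite('pics/b4.png',np.hstack([cv2.resize(f[160:300,200:400],(500,350),interpolation=2),cv2.resize(g[180:290,240:380],None,fx=2,fy=350/110,interpolation=2)]))
```

```text
[-0.001, 0.0, 0.001] [-0.36, -0.02, 0.98] -> [0.516 0.019 0.045]
--
[-0.0, 0.0, 0.0] [-0.05, 0.0, 0.14] -> [0.516 0.018 0.03 ]
--
t 23.725 pos [0.5154 0.0206 0.1494] rpy [-3.14  -0.349 -3.11 ] F [ 0.3 -1.   0. ] w 0.044 g 0.0
```

View pics/b4.png

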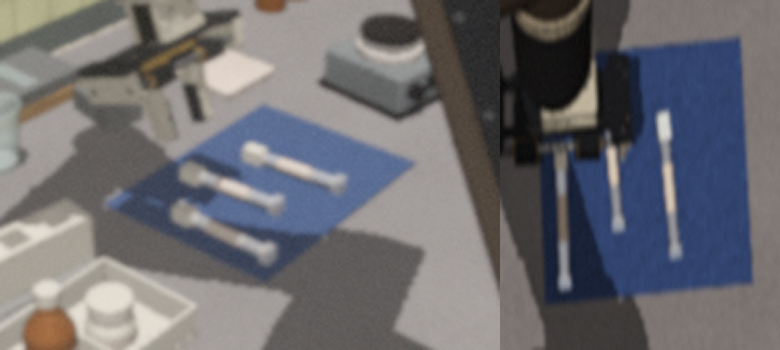

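The tubes are still in place and the gripper is over tube 1's cap (side crop 185,213). I'll descend and grip.

Request:
{"fn": "arm_command", "kwargs": {
  "series": [0, 0, 0, -0.12, -0.01, 0.33, 0.5, 0, 0, 0, -0.24, -0.02, 0.66, 0.5, 0, 0, 0, -0.32, -0.02, 0.88, 0.5, 0, 0, 0, -0.36, -0.02, 0.98, 0.5, 0, 0, 0, -0.36, -0.02, 0.98, 0.5]
}}

```text
t: 24.45
eef_pos: [0.5159, 0.0187, 0.0457]
ee_rot: [-3.141, -0.348, -3.108]
force: [0.5, 0.8, 0.5]
width: 0.044
gripper_force: 0.0
```

Request:
{"fn": "arm_command", "kwargs": {
  "series": [0, 0, 0, -0.02, 0, 0.05, 0.5, 0, 0, 0, -0.04, 0, 0.1, 0.5, 0, 0, 0, -0.05, 0, 0.13, 0.5, 0, 0, 0, -0.05, 0, 0.13, 0.5]
}}

```text
t: 24.95
eef_pos: [0.5159, 0.0179, 0.0312]
ee_rot: [-3.141, -0.349, -3.11]
force: [0.6, -0.7, 0.1]
width: 0.0437
gripper_force: 0.0
```

Request:
{"fn": "arm_command", "kwargs": {
  "series": [0, 0, 0, 0, 0, 0, 0.1, 0, 0, 0, 0, 0, 0, 0.1, 0, 0, 0, 0, 0, 0, 0.1, 0, 0, 0, 0, 0, 0, 0.1, 0, 0, 0, 0, 0, 0, 0.1],
  "force": 25
}}

```text
t: 25.58
eef_pos: [0.5161, 0.018, 0.0315]
ee_rot: [-3.141, -0.349, -3.109]
force: [-0.4, 0.6, -0.2]
width: 0.0179
gripper_force: 25.0
```

Run:
```python
from h import *
s=arm.get_state();c=(.4549,.0168)
a=pick(c,.03,.16)
p,r=place(W[2],.13); p[:2]=[.48,.16]
plan(a,(p,r),place(W[2],.12))
```

```text
[-0.001, 0.0, 0.001] [0.36, 0.0, -1.0] -> [0.516 0.018 0.138]
[0.0, 0.0, 0.0] [0.18, 0.01, -0.49] -> [0.516 0.019 0.19 ]
--
[0.022, -0.703, 0.047] [0.38, 1.0, -0.39] -> [0.491 0.118 0.24 ]
[0.009, -0.296, 0.019] [-0.06, 0.41, -0.25] -> [0.48  0.16  0.261]
--
[0.0, 0.0, 0.0] [-0.11, 1.0, 0.52] -> [0.54  0.256 0.254]
[0.0, 0.0, 0.0] [-0.03, 0.3, 0.16] -> [0.558 0.285 0.251]
--
t 25.575 pos [0.5161 0.018  0.0315] rpy [-3.141 -0.349 -3.109] F [-0.4  0.6 -0.2] w 0.0179 g 25.0
```

Request:
{"fn": "arm_command", "kwargs": {
  "series": [0, 0, 0, 0.12, 0, -0.33, 0.1, 0, 0, 0, 0.24, 0, -0.66, 0.1, 0, 0, 0, 0.36, 0, -1, 0.1]
}}

```text
t: 25.95
eef_pos: [0.5162, 0.018, 0.1387]
ee_rot: [-3.141, -0.349, -3.109]
force: [0.1, -0.1, -0.4]
width: 0.0179
gripper_force: 25.0
```

Request:
{"fn": "arm_command", "kwargs": {
  "series": [0, 0, 0, 0.09, 0, -0.25, 0.1, 0, 0, 0, 0.18, 0, -0.5, 0.1, 0, 0, 0, 0.18, 0, -0.5, 0.1]
}}

```text
t: 26.32
eef_pos: [0.5176, 0.0183, 0.1928]
ee_rot: [3.141, -0.345, -3.109]
force: [-0.5, -0.0, -1.7]
width: 0.0176
gripper_force: 25.0
```

Request:
{"fn": "arm_command", "kwargs": {
  "series": [0.003, -0.1, 0.007, 0.06, 0.15, -0.06, 0.1, 0.006, -0.2, 0.014, 0.12, 0.3, -0.12, 0.1, 0.009, -0.3, 0.021, 0.18, 0.45, -0.18, 0.1, 0.013, -0.4, 0.027, 0.23, 0.6, -0.23, 0.1, 0.016, -0.5, 0.034, 0.28, 0.75, -0.28, 0.1, 0.019, -0.6, 0.04, 0.33, 0.9, -0.33, 0.1, 0.022, -0.703, 0.047, 0.38, 1, -0.39, 0.1, 0.022, -0.703, 0.047, 0.38, 1, -0.39, 0.1]
}}

```text
t: 27.32
eef_pos: [0.5082, 0.0891, 0.301]
ee_rot: [-3.128, 0.659, -3.128]
force: [0.2, -1.2, -1.2]
width: 0.0176
gripper_force: 25.0
```

Request:
{"fn": "arm_command", "kwargs": {
  "series": [0.003, -0.1, 0.006, -0.02, 0.14, -0.08, 0.1, 0.006, -0.2, 0.013, -0.04, 0.28, -0.16, 0.1, 0.009, -0.296, 0.019, -0.06, 0.41, -0.25, 0.1, 0.009, -0.296, 0.019, -0.06, 0.41, -0.25, 0.1]
}}

```text
t: 27.82
eef_pos: [0.5066, 0.0653, 0.4323]
ee_rot: [-3.136, 0.926, -3.075]
force: [1.1, 0.4, -1.1]
width: 0.0177
gripper_force: 25.0
```

Run:
```python
from h import *
plan(place(W[2],.10),place(W[2],.04))
f=arm.grab_frame('side');g=arm.grab_frame('top')
cv2.imwrite('pics/b5.png',np.hstack([cv2.resize(f[100:310,100:350],None,fx=2,fy=2,interpolation=2),cv2.resize(g[160:300,120:260],(280,420),interpolation=2)]))
```

```text
[0.034, -0.087, 0.02] [0.56, 1.0, 0.79] -> [0.53  0.167 0.34 ]
[0.034, -0.085, 0.019] [0.67, 1.0, 0.64] -> [0.553 0.266 0.249]
[0.006, -0.016, 0.004] [0.16, 0.19, 0.1] -> [0.558 0.285 0.231]
--
[0.0, 0.0, -0.0] [0.56, 0.0, 0.2] -> [0.558 0.285 0.171]
--
t 27.825 pos [0.5066 0.0653 0.4323] rpy [-3.136  0.926 -3.075] F [ 1.1  0.4 -1.1] w 0.0177 g 25.0
```

View pics/b5.png

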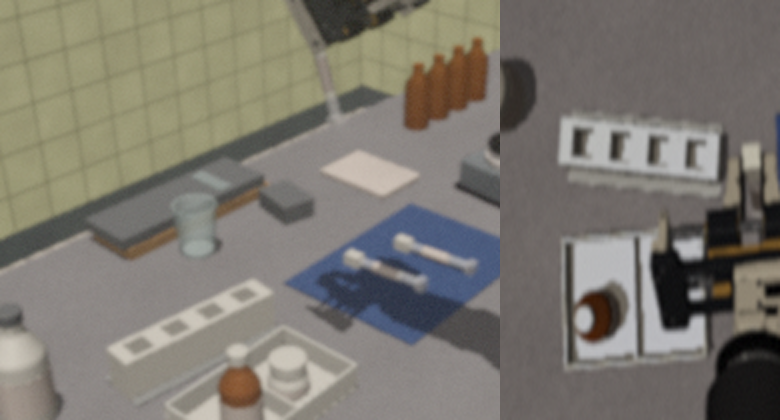

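The side view shows the tube held, but the arm stopped short. The tool can't point forward here because the wrist would be too near the base. I'll point the tool along +y over the stand instead, which puts the wrist further out.

Run:
```python
from h import *
print(np.round(arm.get_state()["q"],3))
for u,v,z in((108,187,.16),(248,138,.085)): print(ray("top",u,v,z))
p,r=place(W[2],.12,1.498)
print(place(W[2],.04,1.498)[0])
plan(([.54,.07,.40],Rt(T-np.pi/2,1.498).as_euler("xyz")),([.55,.15,.3],r),(p,r))
```

```text
[ 0.526 -0.47  -1.017  1.197 -0.399 -3.03 ]
[0.62711312 0.45843946 0.16      ]
[0.77676068 0.07814713 0.085     ]
[0.57379146 0.2667746  0.17125897]
[-0.808, -0.155, -0.436] [0.06, 0.04, 0.47] -> [0.54 0.07 0.4 ]
--
[-0.0, -0.0, -0.0] [0.61, -0.04, 1.0] -> [0.55  0.143 0.309]
[-0.0, -0.0, -0.0] [0.06, 0.0, 0.1] -> [0.55  0.15  0.299]
--
[-0.0, -0.0, -0.0] [0.04, -0.12, 1.0] -> [0.569 0.242 0.261]
[-0.0, -0.0, -0.0] [0.01, -0.03, 0.27] -> [0.574 0.266 0.251]
--
t 27.925 pos [0.5065 0.0643 0.4331] rpy [-3.137  0.927 -3.078] F [-0.2  0.7 -0.1] w 0.0182 g 25.0
```

```bash
cat > k.py <<'E'
from h import *
import itertools
def Rk(q,s4=1,s6=1,c=0): return Ro.from_euler("z",q[0])*Ro.from_euler("y",q[1]-q[2])*Ro.from_euler("x",s4*q[3])*Ro.from_euler("y",-q[4])*Ro.from_matrix(np.array([[0,0,1],[0,1,0],[-1,0,0]],float))*Ro.from_euler("z",s6*q[5]+c)
E
python3 - <<'E'
from k import *
s=arm.get_state()
Q=[([-0.868935067,0.359335034,.0111582567,-.0003,-1.22411,-.288087738],[3.14008354,-1.5e-4,-2.7279211]),(s["q"],s["ee_rot"])]
for s4,s6,c in itertools.product((1,-1),(1,-1),np.arange(4)*np.pi/2):
    e=[(Rk(q,s4,s6,c).inv()*Ro.from_euler("xyz",r)).magnitude() for q,r in Q]
    if max(e)<.3: print(s4,s6,c,e); best=(s4,s6,c)
s4,s6,c=best
def solve(Rt_,q1,b):
    A=(Ro.from_euler("z",q1)*Ro.from_euler("y",b)).inv()*Rt_*Ro.from_euler("z",-c)
    # A = Rx(s4 q4) Ry(-q5) M Rz(s6 q6)
    out=[]
    x,y,z=A.apply([0,0,1]); 
    q5=-np.arccos(x)
    # Rx(a)Ry(t)ex = (cos t, sin t sin a, -sin t cos a), t=-q5>0
    a=np.arctan2(y,-z); q4=s4*a
    B=(Rk([0,0,0,q4,q5,0],s4,s6,0)).inv()*A
    return np.array([q4,q5,s6*B.as_euler("xyz")[2]])
for yaw in (-.073,.4,.8,1.2,1.498):
  for q1,b in((.0,.3),(0.2,.6)):
    R=Rt(T-np.pi/2,yaw); print(yaw,q1,b,np.round(solve(R,q1,b),2),"half",np.round(solve(R*Ro.from_euler("z",np.pi),q1,b)[2],2))
R=Rt(T,.03);print("pick",solve(R,0,.4),solve(R*Ro.from_euler("z",np.pi),0,.4))
E
```

```text
-1 -1 4.71238898038469 [3.093245756246061e-06, 5.751181057254634e-16]
-0.073 0.0 0.3 [ 0.94 -0.08 -2.54] half 0.6
-0.073 0.2 0.6 [ 2.3  -0.35  2.28] half -0.86
0.4 0.0 0.3 [-1.38 -0.38 -0.06] half 3.08
0.4 0.2 0.6 [-2.48 -0.31  1.  ] half -2.14
0.8 0.0 0.3 [-1.38 -0.76  0.07] half -3.07
0.8 0.2 0.6 [-1.86 -0.59  0.57] half -2.57
1.2 0.0 0.3 [-1.32 -1.13  0.18] half -2.96
1.2 0.2 0.6 [-1.58 -0.91  0.5 ] half -2.64
1.498 0.0 0.3 [-1.25 -1.4   0.26] half -2.88
1.498 0.2 0.6 [-1.42 -1.16  0.52] half -2.62
pick [ 0.01027264 -1.51972024 -1.54312904] [ 0.01027264 -1.51972024  1.59846362]
```

Run:
```python
from h import *
p,r=place(W[2],.12,1.498)
print(r)
plan(([.51,.05,.36],Rt(0,.03).as_euler("xyz")),([.55,.10,.3],r))
```

```text
[ 3.14159265  1.22173048 -1.64359265]
[0.007, 0.59, 0.018] [0.57, -0.14, 0.46] -> [0.51 0.05 0.36]
--
[-0.452, -0.501, -0.645] [-0.33, 0.39, 0.48] -> [0.542 0.09  0.312]
[-0.113, -0.125, -0.161] [0.03, -0.06, 0.16] -> [0.55 0.1  0.3 ]
--
t 27.925 pos [0.5065 0.0643 0.4331] rpy [-3.137  0.927 -3.078] F [-0.2  0.7 -0.1] w 0.0182 g 25.0
```

Request:
{"fn": "arm_command", "kwargs": {
  "series": [0, 0.1, 0, 0.1, 0, 0.08, 0.1, 0, 0.2, 0, 0.2, -0.05, 0.16, 0.1, 0, 0.3, 0.01, 0.3, -0.07, 0.24, 0.1, 0, 0.4, 0.01, 0.4, -0.1, 0.32, 0.1, 0, 0.5, 0.015, 0.5, -0.12, 0.4, 0.1, 0.007, 0.59, 0.018, 0.57, -0.14, 0.46, 0.1, 0.007, 0.59, 0.018, 0.57, -0.14, 0.46, 0.1, 0.007, 0.59, 0.018, 0.57, -0.14, 0.46, 0.1]
}}

```text
t: 28.92
eef_pos: [0.5102, 0.0518, 0.3579]
ee_rot: [-3.139, -0.003, -3.109]
force: [-0.1, 0.0, 0.4]
width: 0.0179
gripper_force: 25.0
```

Run:
```python
from h import *
p,r=place(W[2],.12,1.498)
print(np.round(arm.get_state()["q"],2))
plan(([.55,.10,.3],r))
```

```text
[ 0.48  0.04 -0.15  0.   -1.39 -2.02]
[-0.451, -0.503, -0.644] [-0.33, 0.38, 0.46] -> [0.542 0.091 0.312]
[-0.114, -0.126, -0.162] [0.03, -0.06, 0.16] -> [0.55 0.1  0.3 ]
--
t 28.925 pos [0.5102 0.0518 0.3579] rpy [-3.139e+00 -3.000e-03 -3.109e+00] F [-0.1  0.   0.4] w 0.0179 g 25.0
```

Request:
{"fn": "arm_command", "kwargs": {
  "series": [-0.056, -0.063, -0.08, -0.04, 0.05, 0.06, 0.1, -0.113, -0.126, -0.161, -0.08, 0.1, 0.12, 0.1, -0.17, -0.19, -0.24, -0.12, 0.14, 0.17, 0.1, -0.226, -0.252, -0.322, -0.16, 0.19, 0.23, 0.1, -0.282, -0.314, -0.402, -0.2, 0.24, 0.29, 0.1, -0.338, -0.377, -0.483, -0.25, 0.29, 0.35, 0.1, -0.395, -0.44, -0.563, -0.29, 0.34, 0.4, 0.1, -0.451, -0.503, -0.644, -0.33, 0.38, 0.46, 0.1]
}}

```text
t: 29.92
eef_pos: [0.5411, 0.0913, 0.3155]
ee_rot: [2.862, 0.944, -2.193]
force: [0.6, 0.4, -2.0]
width: 0.0174
gripper_force: 25.0
```

Run:
```python
from h import *
p,r=place(W[2],.12,1.498)
print(np.round(arm.get_state()["q"],2))
plan(([.55,.13,.27],r))
```

```text
[-0.19  0.14 -0.13 -1.   -1.34 -0.03]
[-0.134, -0.146, -0.185] [0.15, -0.01, 0.58] -> [0.55  0.13  0.271]
--
t 29.925 pos [0.5411 0.0913 0.3155] rpy [ 2.862  0.944 -2.193] F [ 0.6  0.4 -2. ] w 0.0174 g 25.0
```

Good, the wrist is on the right branch. Continuing.

Request:
{"fn": "arm_command", "kwargs": {
  "series": [-0.045, -0.048, -0.062, 0.05, 0, 0.2, 0.1, -0.09, -0.097, -0.123, 0.1, 0, 0.4, 0.1, -0.134, -0.146, -0.185, 0.15, -0.01, 0.58, 0.1, -0.134, -0.146, -0.185, 0.15, -0.01, 0.58, 0.1, -0.134, -0.146, -0.185, 0.15, -0.01, 0.58, 0.1]
}}

```text
t: 30.55
eef_pos: [0.5505, 0.129, 0.2692]
ee_rot: [3.117, 1.216, -1.672]
force: [-0.1, 0.4, 1.2]
width: 0.0177
gripper_force: 25.0
```

Run:
```python
from h import *
print(np.round(arm.get_state()["q"],2))
plan(place(W[2],.09,1.498),place(W[2],.045,1.498))
```

```text
[-0.24  0.38 -0.08 -1.18 -1.56  0.48]
[-0.001, -0.002, -0.004] [-0.02, -0.09, 1.0] -> [0.567 0.223 0.236]
[-0.0, -0.002, -0.002] [-0.01, -0.04, 0.47] -> [0.574 0.267 0.221]
--
[-0.0, 0.0, -0.0] [0.42, -0.0, 0.15] -> [0.574 0.266 0.176]
--
t 30.55 pos [0.5505 0.129  0.2692] rpy [ 3.117  1.216 -1.672] F [-0.1  0.4  1.2] w 0.0177 g 25.0
```

Request:
{"fn": "arm_command", "kwargs": {
  "series": [0, 0, 0, 0, -0.03, 0.33, 0.1, 0, 0, 0, -0.01, -0.06, 0.66, 0.1, -0.001, -0.002, -0.004, -0.02, -0.09, 1, 0.1]
}}

```text
t: 30.92
eef_pos: [0.5668, 0.2233, 0.2381]
ee_rot: [-3.139, 1.22, -1.642]
force: [0.7, 0.2, -0.4]
width: 0.0177
gripper_force: 25.0
```

Request:
{"fn": "arm_command", "kwargs": {
  "series": [0, 0, 0, 0, -0.02, 0.25, 0.1, 0, -0.002, -0.002, -0.01, -0.04, 0.47, 0.1, 0, -0.002, -0.002, -0.01, -0.04, 0.47, 0.1, 0, -0.002, -0.002, -0.01, -0.04, 0.47, 0.1]
}}

```text
t: 31.42
eef_pos: [0.5741, 0.2663, 0.2206]
ee_rot: [3.141, 1.224, -1.643]
force: [0.6, -0.6, -0.3]
width: 0.0173
gripper_force: 25.0
```

Run:
```python
from h import *
plan(place(W[2],.045,1.498))
f=arm.grab_frame('side');g=arm.grab_frame('top')
cv2.imwrite('raw_s.png',f);cv2.imwrite('raw_t.png',g)
cv2.imwrite('pics/b6.png',np.hstack([cv2.resize(f[170:320,130:270],(420,450),interpolation=2),cv2.resize(g[165:290,140:240],(360,450),interpolation=2)]))
for n in W: print(proj("side",[*n,.06]))
w=W[2]
print("foot pred",proj("side",[*w,.09]),"captop",proj("side",[*w,.23]),proj("top",[*w,.23]))
```

```text
[0.001, 0.001, 0.0] [0.42, 0.0, 0.16] -> [0.574 0.267 0.176]
--
t 31.425 pos [0.5741 0.2663 0.2206] rpy [ 3.141  1.224 -1.643] F [ 0.6 -0.6 -0.3] w 0.0173 g 25.0
[221.07970357 245.59321477]
[204.59478123 253.72412295]
[187.25796392 262.27521388]
[169.00146476 271.27992226]
foot pred [186.20828111 252.83832039] captop [180.9602655  205.65743488] [165.5895036  201.93435826]
```

View pics/b6.png

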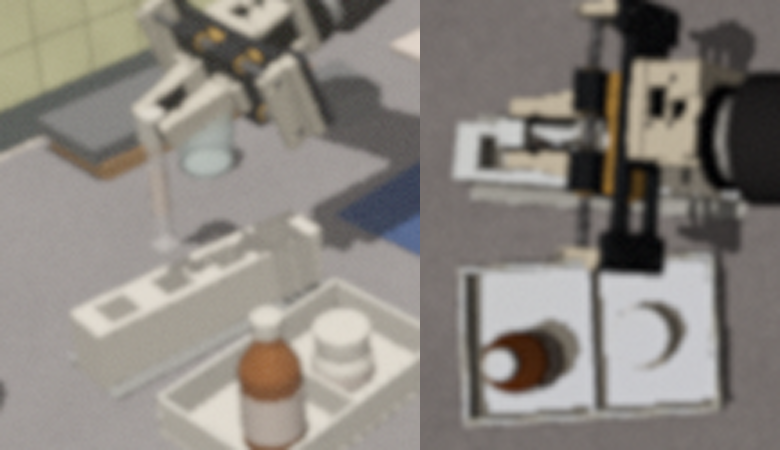

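Request:
{"fn": "arm_command", "kwargs": {
  "series": [0, 0, 0, 0.1, 0, 0.04, 0.1, 0, 0, 0, 0.2, 0, 0.07, 0.1, 0, 0, 0, 0.3, 0, 0.11, 0.1, 0, 0, 0, 0.4, 0, 0.15, 0.1, 0, 0, 0, 0.5, 0, 0.18, 0.1, 0, 0, 0, 0.57, 0, 0.21, 0.1, 0, 0, 0, 0.57, 0, 0.21, 0.1]
}}

```text
t: 32.4
eef_pos: [0.5739, 0.2669, 0.1589]
ee_rot: [3.136, 1.225, -1.648]
force: [-0.3, -0.7, -0.7]
width: 0.0176
gripper_force: 25.0
```

Request:
{"fn": "arm_command", "kwargs": {
  "series": [0, 0, 0, 0, 0, 0, 0.4, 0, 0, 0, 0, 0, 0, 0.4, 0, 0, 0, 0, 0, 0, 0.4, 0, 0, 0, 0, 0, 0, 0.4]
}}

```text
t: 32.9
eef_pos: [0.5741, 0.267, 0.1599]
ee_rot: [-3.141, 1.225, -1.643]
force: [-0.0, 0.6, 0.4]
width: 0.0349
gripper_force: 0.0
```

Request:
{"fn": "arm_command", "kwargs": {
  "series": [0, 0, 0, -0.1, 0, -0.3, 0.4, 0, 0, 0, -0.2, 0, -0.6, 0.4, 0, 0, 0, -0.4, 0, -1, 0.4, 0, 0, 0, -0.4, 0, -1, 0.4]
}}

```text
t: 33.4
eef_pos: [0.5694, 0.1839, 0.2344]
ee_rot: [-3.125, 1.223, -1.629]
force: [-0.0, 1.9, -0.4]
width: 0.035
gripper_force: 0.0
```

Run:
```python
from h import *
f=arm.grab_frame('side');g=arm.grab_frame('top')
cv2.imwrite('raw_s.png',f);cv2.imwrite('raw_t.png',g)
cv2.imwrite('pics/b7.png',np.hstack([cv2.resize(f[150:330,130:370],(480,360),interpolation=2),cv2.resize(g[185:285,140:240],(360,360),interpolation=2)[:, :300]]))
print(np.round(arm.get_state()["q"],2)); plan()
```

```text
[-0.15  0.43 -0.1  -1.23 -1.46  0.53]
t 33.5 pos [0.5685 0.1858 0.2321] rpy [-3.138  1.224 -1.641] F [-0.8  0.7 -0.8] w 0.035 g 0.0
```

View pics/b7.png

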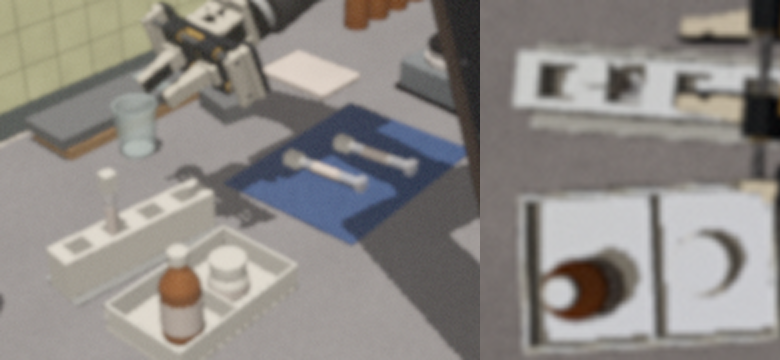

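Tube 1 stands in well 3, with its cap at side crop (108,175). The bottle and jar are fine. Now I'll locate the other two tubes numerically from this frame.

```bash
cat >> h.py <<'E'
def tubes(g):
    """tubes on the mat in a top frame: bright/unblue blobs inside the mat outline"""
    poly=np.array([proj("top",[x,y,.003]) for x,y in((.62,.052),(.607,-.264),(.372,-.272),(.388,.048))]).astype(np.int32)
    m=np.zeros(g.shape[:2],np.uint8); cv2.fillPoly(m,[poly],255); m=cv2.erode(m,np.ones((3,3),np.uint8))
    b,_,r=cv2.split(g.astype(int)); d=((r*1.0/(b+1)>.75)&(m>0)).astype(np.uint8)
    n,l,st,_=cv2.connectedComponentsWithStats(d)
    for i in range(1,n):
        if 60<st[i,4]<3000:
            ys,xs=np.where(l==i); (cx,cy),(w,h),_=cv2.minAreaRect(np.stack([xs,ys],1).astype(np.float32))
            v=cv2.fitLine(np.stack([xs,ys],1).astype(np.float32),cv2.DIST_L2,0,.01,.01).ravel()
            a=ray("top",cx,cy,.015)[:2]; e=ray("top",v[2]+v[0]*10,v[3]+v[1]*10,.015)-ray("top",v[2],v[3],.015)
            print("blob",np.round(a,4),"len,wid px",round(max(w,h)),round(min(w,h)),"yaw",round(float(np.arctan(e[1]/e[0])),3),st[i].tolist())
E
python3 - <<'E'
from h import *
print(0);tubes(cv2.imread("raw_top0.png"));print(1);tubes(cv2.imread("raw_t.png"))
plan(([.54,.08,.31],Rt(T,.107).as_euler("xyz")),pick((.5083,-.0604),.107,.12))
E
```

```text
0
blob [0.6119 0.0061] len,wid px 29 2 yaw 1.568 [259, 195, 30, 3, 68]
blob [ 0.5088 -0.0596] len,wid px 47 7 yaw 0.115 [290, 206, 13, 47, 277]
blob [ 0.481  -0.1453] len,wid px 46 8 yaw 0.117 [318, 215, 13, 46, 285]
blob [0.4583 0.0173] len,wid px 44 6 yaw 0.034 [267, 224, 9, 45, 272]
1
[0.301, 0.604, 0.645] [-0.27, 0.15, -0.94] -> [0.548 0.108 0.289]
[0.109, 0.218, 0.233] [0.18, -0.17, -0.26] -> [0.54 0.08 0.31]
--
[0.0, 0.0, -0.0] [-0.47, -0.93, 1.0] -> [ 0.56  -0.012  0.2  ]
[0.0, 0.0, -0.0] [-0.22, -0.43, 0.46] -> [ 0.569 -0.054  0.149]
--
t 33.5 pos [0.5685 0.1858 0.2321] rpy [-3.138  1.224 -1.641] F [-0.8  0.7 -0.8] w 0.035 g 0.0
```

Request:
{"fn": "arm_command", "kwargs": {
  "series": [0.038, 0.076, 0.081, -0.03, 0.02, -0.2, 0.4, 0.075, 0.151, 0.161, -0.07, 0.04, -0.35, 0.4, 0.113, 0.227, 0.242, -0.1, 0.06, -0.45, 0.4, 0.15, 0.302, 0.323, -0.13, 0.08, -0.55, 0.4, 0.188, 0.378, 0.403, -0.17, 0.1, -0.65, 0.4, 0.226, 0.453, 0.484, -0.2, 0.12, -0.75, 0.4, 0.263, 0.529, 0.564, -0.24, 0.14, -0.85, 0.4, 0.301, 0.604, 0.645, -0.27, 0.15, -0.94, 0.4]
}}

```text
t: 34.5
eef_pos: [0.5469, 0.1091, 0.289]
ee_rot: [2.916, 0.03, -2.71]
force: [0.6, 0.3, -0.3]
width: 0.0351
gripper_force: 0.0
```

Run:
```python
from h import *
g=arm.grab_frame('top');cv2.imwrite("raw_t.png",g);tubes(g)
plan(([.54,.12,.31],Rt(T,.107).as_euler("xyz")),pick((.5083,-.0604),.107,.12))
```

```text
blob [0.5918 0.008 ] len,wid px 28 15 yaw -1.27 [259, 195, 29, 16, 253]
blob [ 0.5091 -0.0611] len,wid px 47 7 yaw 0.119 [289, 206, 14, 47, 285]
blob [ 0.481  -0.1453] len,wid px 46 8 yaw 0.116 [318, 215, 13, 46, 285]
[0.105, 0.211, 0.227] [0.02, 0.17, -0.18] -> [0.541 0.12  0.31 ]
--
[0.0, 0.0, -0.0] [-0.36, -1.0, 0.84] -> [0.556 0.021 0.219]
[0.0, 0.0, -0.0] [-0.28, -0.76, 0.63] -> [ 0.569 -0.054  0.15 ]
--
t 34.55 pos [0.5481 0.1093 0.2889] rpy [ 2.92   0.023 -2.715] F [4.  1.9 3.1] w 0.0351 g 0.0
```

Request:
{"fn": "arm_command", "kwargs": {
  "series": [0.035, 0.07, 0.075, 0, 0.06, -0.05, 0.5, 0.07, 0.14, 0.15, 0.01, 0.12, -0.1, 0.5, 0.105, 0.211, 0.227, 0.02, 0.17, -0.18, 0.5, 0.105, 0.211, 0.227, 0.02, 0.17, -0.18, 0.5]
}}

```text
t: 35.05
eef_pos: [0.5401, 0.1204, 0.3072]
ee_rot: [3.131, -0.345, -3.022]
force: [-0.2, -0.2, -1.1]
width: 0.0436
gripper_force: 0.0
```

Request:
{"fn": "arm_command", "kwargs": {
  "series": [0, 0, 0, -0.18, -0.5, 0.42, 0.5, 0, 0, 0, -0.36, -1, 0.84, 0.5, 0, 0, 0, -0.36, -1, 0.84, 0.5]
}}

```text
t: 35.42
eef_pos: [0.555, 0.0186, 0.214]
ee_rot: [3.13, -0.345, -3.024]
force: [1.2, 0.9, -0.1]
width: 0.0435
gripper_force: 0.0
```

Request:
{"fn": "arm_command", "kwargs": {
  "series": [0, 0, 0, -0.14, -0.38, 0.31, 0.5, 0, 0, 0, -0.28, -0.76, 0.63, 0.5, 0, 0, 0, -0.28, -0.76, 0.63, 0.5, 0, 0, 0, -0.28, -0.76, 0.63, 0.5]
}}

```text
t: 35.92
eef_pos: [0.5715, -0.0529, 0.1487]
ee_rot: [3.13, -0.338, -3.023]
force: [0.8, 0.3, 1.2]
width: 0.0438
gripper_force: 0.0
```

Run:
```python
from h import *
c=(.5083,-.0604)
plan(pick(c,.11,.015),pick(c,.11))
print(np.round(arm.get_state()["q"],2))
```

```text
[0.005, 0.007, 0.005] [-0.32, -0.02, 0.99] -> [ 0.569 -0.054  0.045]
--
[0.0, 0.0, 0.0] [-0.05, 0.0, 0.14] -> [ 0.569 -0.054  0.03 ]
--
t 35.925 pos [ 0.5715 -0.0529  0.1487] rpy [ 3.13  -0.338 -3.023] F [0.8 0.3 1.2] w 0.0438 g 0.0
[ 0.22  0.47 -0.08 -0.05 -1.36 -1.66]
```

Request:
{"fn": "arm_command", "kwargs": {
  "series": [0.005, 0.007, 0.005, -0.11, -0.01, 0.33, 0.5, 0.005, 0.007, 0.005, -0.21, -0.02, 0.66, 0.5, 0.005, 0.007, 0.005, -0.28, -0.02, 0.88, 0.5, 0.005, 0.007, 0.005, -0.32, -0.02, 0.99, 0.5, 0.005, 0.007, 0.005, -0.32, -0.02, 0.99, 0.5]
}}

```text
t: 36.55
eef_pos: [0.5688, -0.0537, 0.0445]
ee_rot: [3.141, -0.35, -3.031]
force: [-0.6, 0.4, 0.9]
width: 0.0438
gripper_force: 0.0
```

Request:
{"fn": "arm_command", "kwargs": {
  "series": [0, 0, 0, -0.02, 0, 0.05, 0.5, 0, 0, 0, -0.04, 0, 0.1, 0.5, 0, 0, 0, -0.05, 0, 0.13, 0.5, 0, 0, 0, -0.05, 0, 0.13, 0.5]
}}

```text
t: 37.05
eef_pos: [0.5685, -0.0544, 0.03]
ee_rot: [3.142, -0.351, -3.032]
force: [0.1, -0.0, -0.5]
width: 0.044
gripper_force: 0.0
```

Request:
{"fn": "arm_command", "kwargs": {
  "series": [0, 0, 0, 0, 0, 0, 0.1, 0, 0, 0, 0, 0, 0, 0.1, 0, 0, 0, 0, 0, 0, 0.1, 0, 0, 0, 0, 0, 0, 0.1, 0, 0, 0, 0, 0, 0, 0.1],
  "force": 25
}}

```text
t: 37.67
eef_pos: [0.5687, -0.0543, 0.0303]
ee_rot: [3.142, -0.351, -3.032]
force: [0.7, -0.8, 0.7]
width: 0.0179
gripper_force: 25.0
```

Run:
```python
from h import *
c=(.5083,-.0604)
p,r=place(W[1],.12,1.498)
plan(pick(c,.11,.17),([.55,.02,.3],r),([.55,.08,.27],r))
```

```text
[0.0, -0.001, -0.0] [0.36, 0.0, -1.0] -> [ 0.569 -0.054  0.137]
[0.0, 0.0, -0.0] [0.22, 0.01, -0.59] -> [ 0.569 -0.053  0.2  ]
--
[-0.301, -0.604, -0.645] [0.33, 0.55, -0.67] -> [0.555 0.    0.274]
[-0.107, -0.217, -0.231] [-0.28, 0.17, -0.03] -> [0.551 0.02  0.3  ]
--
[-0.0, 0.0, -0.0] [0.08, 0.05, 0.66] -> [0.55 0.08 0.27]
--
t 37.675 pos [ 0.5687 -0.0543  0.0303] rpy [ 3.142 -0.351 -3.032] F [ 0.7 -0.8  0.7] w 0.0179 g 25.0
```

Request:
{"fn": "arm_command", "kwargs": {
  "series": [0, 0, 0, 0.12, 0, -0.33, 0.1, 0, 0, 0, 0.24, 0, -0.66, 0.1, 0, 0, 0, 0.36, 0, -1, 0.1]
}}

```text
t: 38.05
eef_pos: [0.569, -0.0543, 0.1374]
ee_rot: [3.142, -0.351, -3.032]
force: [0.4, 0.2, -1.3]
width: 0.0177
gripper_force: 25.0
```

Request:
{"fn": "arm_command", "kwargs": {
  "series": [0, 0, 0, 0.12, 0, -0.3, 0.1, 0, 0, 0, 0.22, 0.01, -0.59, 0.1, 0, 0, 0, 0.22, 0.01, -0.59, 0.1]
}}

```text
t: 38.42
eef_pos: [0.57, -0.0532, 0.202]
ee_rot: [3.142, -0.346, -3.031]
force: [-0.7, 0.2, -1.2]
width: 0.0183
gripper_force: 25.0
```

Request:
{"fn": "arm_command", "kwargs": {
  "series": [-0.038, -0.076, -0.081, 0.04, 0.07, -0.1, 0.1, -0.075, -0.151, -0.161, 0.08, 0.14, -0.2, 0.1, -0.113, -0.227, -0.242, 0.12, 0.21, -0.3, 0.1, -0.15, -0.302, -0.323, 0.16, 0.28, -0.4, 0.1, -0.188, -0.378, -0.403, 0.2, 0.35, -0.5, 0.1, -0.226, -0.453, -0.484, 0.25, 0.42, -0.58, 0.1, -0.263, -0.529, -0.564, 0.29, 0.49, -0.64, 0.1, -0.301, -0.604, -0.645, 0.33, 0.55, -0.67, 0.1]
}}

```text
t: 39.42
eef_pos: [0.5546, 0.0007, 0.2743]
ee_rot: [2.812, 0.815, -2.216]
force: [-0.8, -1.0, -2.1]
width: 0.0176
gripper_force: 25.0
```

Request:
{"fn": "arm_command", "kwargs": {
  "series": [-0.036, -0.072, -0.077, -0.09, 0.06, -0.01, 0.1, -0.071, -0.145, -0.154, -0.19, 0.11, -0.02, 0.1, -0.107, -0.217, -0.231, -0.28, 0.17, -0.03, 0.1, -0.107, -0.217, -0.231, -0.28, 0.17, -0.03, 0.1, -0.107, -0.217, -0.231, -0.28, 0.17, -0.03, 0.1]
}}

```text
t: 40.05
eef_pos: [0.5509, 0.02, 0.2992]
ee_rot: [3.128, 1.219, -1.659]
force: [0.1, 0.0, 0.5]
width: 0.0174
gripper_force: 25.0
```

Run:
```python
from h import *
print(np.round(arm.get_state()["q"],2))
plan(place(W[1],.10,1.498),place(W[1],.03,1.498))
```

```text
[-0.4   0.41  0.03 -1.12 -1.73  0.46]
[-0.0, -0.001, -0.002] [-0.01, -0.02, 1.0] -> [0.56  0.114 0.266]
[-0.001, -0.001, -0.001] [-0.01, -0.03, 1.0] -> [0.57  0.208 0.232]
[0.0, 0.0, -0.0] [-0.0, 0.0, 0.03] -> [0.57  0.21  0.231]
--
[0.0, 0.0, -0.0] [0.66, 0.0, 0.24] -> [0.57  0.21  0.161]
--
t 40.05 pos [0.5509 0.02   0.2992] rpy [ 3.128  1.219 -1.659] F [0.1 0.  0.5] w 0.0174 g 25.0
```

Request:
{"fn": "arm_command", "kwargs": {
  "series": [0, 0, 0, 0, 0, 0.33, 0.1, 0, 0, 0, 0, -0.01, 0.66, 0.1, 0, -0.001, -0.002, -0.01, -0.02, 1, 0.1]
}}

```text
t: 40.42
eef_pos: [0.5595, 0.1153, 0.2671]
ee_rot: [-3.135, 1.22, -1.638]
force: [0.0, -0.2, -0.1]
width: 0.018
gripper_force: 25.0
```

Request:
{"fn": "arm_command", "kwargs": {
  "series": [0, 0, 0, 0, -0.01, 0.33, 0.1, 0, 0, 0, 0, -0.02, 0.66, 0.1, -0.001, -0.001, -0.001, -0.01, -0.03, 1, 0.1, -0.001, -0.001, -0.001, -0.01, -0.03, 1.0, 0.1, -0.001, -0.001, -0.001, -0.01, -0.03, 1.0, 0.1]
}}

```text
t: 41.05
eef_pos: [0.5692, 0.208, 0.2342]
ee_rot: [-3.132, 1.223, -1.632]
force: [-0.5, 0.2, -0.8]
width: 0.0175
gripper_force: 25.0
```

Run:
```python
from h import *
plan(place(W[1],.03,1.498))
f=arm.grab_frame('side');p=proj("side",[*W[1],.10]);print(p, proj("side",[*W[1],.06]))
x,y=np.round(p).astype(int)
cv2.imwrite('pics/b8.png',cv2.resize(f[y-60:y+60,x-60:x+60],(480,480),interpolation=2))
```

```text
[0.001, 0.001, 0.003] [0.68, -0.0, 0.28] -> [0.57  0.211 0.161]
--
t 41.05 pos [0.5692 0.208  0.2342] rpy [-3.132  1.223 -1.632] F [-0.5  0.2 -0.8] w 0.0175 g 25.0
[203.49450204 241.28200251] [204.59478123 253.72412295]
```

View pics/b8.png

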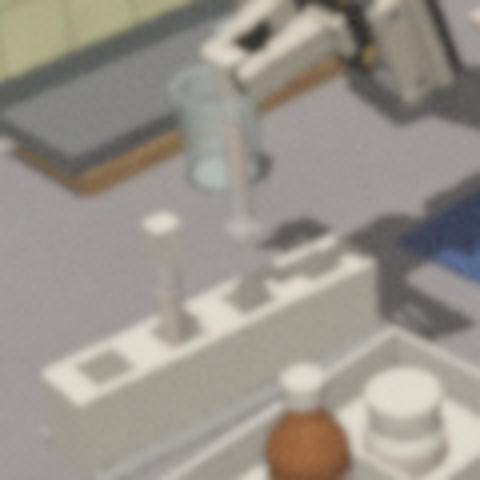

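The side crop shows tube 2 hanging above well 2, foot at (243,234) against a predicted (240,240), which is within tolerance. I'll lower and drop it.

Request:
{"fn": "arm_command", "kwargs": {
  "series": [0, 0, 0.003, 0.1, 0, 0.05, 0.1, 0, 0, 0.003, 0.2, 0, 0.09, 0.1, 0, 0, 0.003, 0.3, 0, 0.13, 0.1, 0, 0, 0.003, 0.4, 0, 0.17, 0.1, 0, 0, 0.003, 0.5, 0, 0.21, 0.1, 0, 0, 0.003, 0.6, 0, 0.25, 0.1, 0, 0, 0.003, 0.66, 0, 0.26, 0.1, 0, 0, 0.003, 0.66, 0, 0.26, 0.1]
}}

```text
t: 42.1
eef_pos: [0.5697, 0.2099, 0.1619]
ee_rot: [3.131, 1.225, -1.653]
force: [-0.0, -0.3, 0.2]
width: 0.0179
gripper_force: 25.0
```

Request:
{"fn": "arm_command", "kwargs": {
  "series": [0, 0, 0, 0, 0, 0, 0.4, 0, 0, 0, 0, 0, 0, 0.4, 0, 0, 0, 0, 0, 0, 0.4, 0, 0, 0, 0, 0, 0, 0.4]
}}

```text
t: 42.6
eef_pos: [0.5698, 0.21, 0.1627]
ee_rot: [3.135, 1.225, -1.649]
force: [-0.1, -0.3, -0.4]
width: 0.035
gripper_force: 0.0
```

Request:
{"fn": "arm_command", "kwargs": {
  "series": [0, 0, 0, -0.1, 0, -0.3, 0.4, 0, 0, 0, -0.2, 0, -0.6, 0.4, 0, 0, 0, -0.4, 0, -1, 0.4, 0, 0, 0, -0.4, 0, -1, 0.4]
}}

```text
t: 43.1
eef_pos: [0.5652, 0.1277, 0.2363]
ee_rot: [-3.134, 1.223, -1.637]
force: [-0.1, 0.9, 0.0]
width: 0.0349
gripper_force: 0.0
```

Run:
```python
from h import *
g=arm.grab_frame('top');tubes(g)
plan(([.52,.03,.31],Rt(T,.113).as_euler("xyz")))
```

```text
[0.301, 0.606, 0.643] [-0.26, 0.27, -0.89] -> [0.532 0.056 0.29 ]
[0.108, 0.218, 0.23] [0.21, -0.13, -0.25] -> [0.52  0.03  0.311]
--
t 43.15 pos [0.5647 0.1289 0.2351] rpy [-3.141  1.224 -1.644] F [ 0.4  0.4 -1.5] w 0.0347 g 0.0
```

Request:
{"fn": "arm_command", "kwargs": {
  "series": [0.038, 0.076, 0.081, -0.03, 0.03, -0.2, 0.4, 0.075, 0.151, 0.161, -0.07, 0.07, -0.35, 0.4, 0.113, 0.227, 0.242, -0.1, 0.1, -0.45, 0.4, 0.15, 0.302, 0.323, -0.13, 0.13, -0.55, 0.4, 0.188, 0.378, 0.403, -0.16, 0.17, -0.65, 0.4, 0.226, 0.453, 0.484, -0.2, 0.2, -0.75, 0.4, 0.263, 0.529, 0.564, -0.23, 0.24, -0.82, 0.4, 0.301, 0.606, 0.643, -0.26, 0.27, -0.89, 0.4]
}}

```text
t: 44.15
eef_pos: [0.5311, 0.0577, 0.2888]
ee_rot: [2.917, 0.028, -2.706]
force: [0.5, -0.2, 0.2]
width: 0.0356
gripper_force: 0.0
```

Request:
{"fn": "arm_command", "kwargs": {
  "series": [0.035, 0.07, 0.075, 0.07, -0.04, -0.08, 0.5, 0.07, 0.14, 0.15, 0.14, -0.08, -0.16, 0.5, 0.108, 0.218, 0.23, 0.21, -0.13, -0.25, 0.5, 0.108, 0.218, 0.23, 0.21, -0.13, -0.25, 0.5]
}}

```text
t: 44.65
eef_pos: [0.5203, 0.0327, 0.3067]
ee_rot: [3.141, -0.357, -3.024]
force: [-0.3, 0.2, -0.1]
width: 0.0439
gripper_force: 0.0
```

Run:
```python
from h import *
g=arm.grab_frame('top');tubes(g)
c=(.4806,-.1467)
plan(pick(c,.115,.12),pick(c,.115,.015),pick(c,.115))
```

```text
blob [ 0.5696 -0.0192] len,wid px 46 29 yaw 1.535 [259, 195, 47, 30, 1090]
blob [ 0.481  -0.1453] len,wid px 46 8 yaw 0.115 [318, 215, 13, 46, 287]
[0.0, -0.002, 0.001] [-0.32, -1.0, 0.85] -> [ 0.532 -0.067  0.216]
[0.001, -0.001, 0.001] [-0.23, -0.74, 0.62] -> [ 0.541 -0.14   0.15 ]
--
[-0.0, -0.0, 0.0] [-0.36, 0.0, 0.99] -> [ 0.541 -0.14   0.045]
--
[-0.0, -0.0, 0.0] [-0.05, 0.0, 0.14] -> [ 0.541 -0.14   0.03 ]
--
t 44.7 pos [0.5201 0.0324 0.3073] rpy [ 3.139 -0.354 -3.023] F [-0.1  0.6 -0.4] w 0.0438 g 0.0
```

Tube 3 hasn't moved. Going to pick it.

Request:
{"fn": "arm_command", "kwargs": {
  "series": [0, 0, 0, -0.16, -0.5, 0.42, 0.5, 0, -0.002, 0.001, -0.32, -1, 0.85, 0.5, 0, -0.002, 0.001, -0.32, -1, 0.85, 0.5]
}}

```text
t: 45.08
eef_pos: [0.5301, -0.07, 0.2156]
ee_rot: [3.139, -0.352, -3.028]
force: [0.4, 0.5, 0.7]
width: 0.044
gripper_force: 0.0
```

Request:
{"fn": "arm_command", "kwargs": {
  "series": [0, 0, 0, -0.12, -0.37, 0.31, 0.5, 0, 0, 0, -0.23, -0.74, 0.62, 0.5, 0, 0, 0, -0.23, -0.74, 0.62, 0.5, 0, 0, 0, -0.23, -0.74, 0.62, 0.5, 0, 0, 0, -0.23, -0.74, 0.62, 0.5]
}}

```text
t: 45.7
eef_pos: [0.5418, -0.1406, 0.1538]
ee_rot: [3.141, -0.346, -3.027]
force: [-0.4, 0.6, 0.3]
width: 0.0436
gripper_force: 0.0
```

Run:
```python
from h import *
c=(.4806,-.1467)
plan(pick(c,.115,.015))
```

```text
[0.0, 0.002, 0.0] [-0.36, 0.01, 1.0] -> [ 0.542 -0.14   0.047]
[0.0, 0.0, 0.0] [-0.01, -0.0, 0.03] -> [ 0.542 -0.14   0.044]
--
t 45.7 pos [ 0.5418 -0.1406  0.1538] rpy [ 3.141 -0.346 -3.027] F [-0.4  0.6  0.3] w 0.0436 g 0.0
```

Request:
{"fn": "arm_command", "kwargs": {
  "series": [0, 0.002, 0, -0.12, 0, 0.33, 0.5, 0, 0.002, 0, -0.24, 0.01, 0.66, 0.5, 0, 0.002, 0, -0.32, 0.01, 0.88, 0.5, 0, 0.002, 0, -0.36, 0.01, 1, 0.5, 0, 0.002, 0, -0.36, 0.01, 1, 0.5]
}}

```text
t: 46.32
eef_pos: [0.5407, -0.1401, 0.0462]
ee_rot: [3.141, -0.352, -3.027]
force: [-0.3, -0.5, -0.6]
width: 0.0442
gripper_force: 0.0
```

Request:
{"fn": "arm_command", "kwargs": {
  "series": [0, 0, 0, -0.02, 0, 0.05, 0.5, 0, 0, 0, -0.04, 0, 0.1, 0.5, 0, 0, 0, -0.05, 0, 0.14, 0.5, 0, 0, 0, -0.05, 0, 0.14, 0.5]
}}

```text
t: 46.82
eef_pos: [0.5402, -0.1406, 0.031]
ee_rot: [3.141, -0.353, -3.028]
force: [-0.5, -0.2, -0.3]
width: 0.0439
gripper_force: 0.0
```

Run:
```python
from h import *
c=(.4806,-.1467)
plan(pick(c,.115))
```

```text
[0.001, -0.002, -0.001] [-0.02, 0.01, 0.01] -> [ 0.542 -0.139  0.029]
--
t 46.825 pos [ 0.5402 -0.1406  0.031 ] rpy [ 3.141 -0.353 -3.028] F [-0.5 -0.2 -0.3] w 0.0439 g 0.0
```

Request:
{"fn": "arm_command", "kwargs": {
  "series": [0, 0, 0, 0, 0, 0, 0.1, 0, 0, 0, 0, 0, 0, 0.1, 0, 0, 0, 0, 0, 0, 0.1, 0, 0, 0, 0, 0, 0, 0.1, 0, 0, 0, 0, 0, 0, 0.1],
  "force": 25
}}

```text
t: 47.45
eef_pos: [0.5405, -0.1406, 0.0314]
ee_rot: [3.141, -0.352, -3.028]
force: [-0.5, 0.1, 0.3]
width: 0.0178
gripper_force: 25.0
```

Request:
{"fn": "arm_command", "kwargs": {
  "series": [0, 0, 0, 0.12, 0, -0.33, 0.1, 0, 0, 0, 0.24, 0, -0.66, 0.1, 0, 0, 0, 0.36, 0, -1, 0.1]
}}

```text
t: 47.82
eef_pos: [0.5409, -0.1404, 0.1385]
ee_rot: [3.141, -0.353, -3.028]
force: [-0.0, 0.6, -1.0]
width: 0.0175
gripper_force: 25.0
```

Request:
{"fn": "arm_command", "kwargs": {
  "series": [0, 0, 0, 0.12, 0.3, -0.3, 0.1, 0, 0, 0, 0.24, 0.65, -0.65, 0.1, 0, 0, 0, 0.36, 1, -1, 0.1, 0, 0, 0, 0.36, 1, -1, 0.1]
}}

```text
t: 48.32
eef_pos: [0.5319, -0.0391, 0.2471]
ee_rot: [3.141, -0.346, -3.025]
force: [0.1, -0.4, -1.1]
width: 0.0181
gripper_force: 25.0
```

Run:
```python
from h import *
p,r=place(W[0],.12,1.498)
plan(([.55,-.02,.3],r))
```

```text
[-0.301, -0.606, -0.643] [-0.01, 0.12, -0.42] -> [ 0.546 -0.025  0.286]
[-0.107, -0.215, -0.228] [-0.15, 0.01, -0.04] -> [ 0.55 -0.02  0.3 ]
--
t 48.325 pos [ 0.5319 -0.0391  0.2471] rpy [ 3.141 -0.346 -3.025] F [ 0.1 -0.4 -1.1] w 0.0181 g 25.0
```

Request:
{"fn": "arm_command", "kwargs": {
  "series": [-0.038, -0.076, -0.081, 0, 0.02, -0.05, 0.1, -0.075, -0.151, -0.161, 0, 0.03, -0.1, 0.1, -0.113, -0.227, -0.242, 0, 0.05, -0.16, 0.1, -0.15, -0.302, -0.323, 0, 0.06, -0.21, 0.1, -0.188, -0.378, -0.403, 0, 0.08, -0.26, 0.1, -0.226, -0.453, -0.484, 0, 0.09, -0.31, 0.1, -0.263, -0.529, -0.564, 0, 0.1, -0.37, 0.1, -0.301, -0.606, -0.643, -0.01, 0.12, -0.42, 0.1]
}}

```text
t: 49.32
eef_pos: [0.5443, -0.0279, 0.2834]
ee_rot: [2.811, 0.816, -2.217]
force: [-0.1, 0.2, -1.0]
width: 0.0176
gripper_force: 25.0
```

Request:
{"fn": "arm_command", "kwargs": {
  "series": [-0.036, -0.072, -0.077, -0.05, 0, -0.01, 0.1, -0.071, -0.145, -0.154, -0.1, 0.01, -0.02, 0.1, -0.107, -0.215, -0.228, -0.15, 0.01, -0.04, 0.1, -0.107, -0.215, -0.228, -0.15, 0.01, -0.04, 0.1, -0.107, -0.215, -0.228, -0.15, 0.01, -0.04, 0.1]
}}

```text
t: 49.95
eef_pos: [0.5492, -0.0221, 0.2962]
ee_rot: [3.116, 1.218, -1.672]
force: [-0.3, -0.6, -0.3]
width: 0.0176
gripper_force: 25.0
```

Run:
```python
from h import *
print(np.round(arm.get_state()["q"],2))
plan(place(W[0],.10,1.498),place(W[0],.03,1.498))
```

```text
[-0.46  0.44  0.07 -1.1  -1.78  0.47]
[-0.0, -0.001, -0.003] [-0.0, -0.02, 1.0] -> [0.558 0.071 0.262]
[-0.001, -0.001, -0.003] [-0.0, -0.01, 0.89] -> [0.565 0.155 0.231]
--
[0.0, -0.0, -0.0] [0.65, -0.0, 0.24] -> [0.565 0.155 0.162]
--
t 49.95 pos [ 0.5492 -0.0221  0.2962] rpy [ 3.116  1.218 -1.672] F [-0.3 -0.6 -0.3] w 0.0176 g 25.0
```

Request:
{"fn": "arm_command", "kwargs": {
  "series": [0, 0, 0, 0, 0, 0.33, 0.1, 0, 0, 0, 0, -0.01, 0.66, 0.1, 0, -0.001, -0.003, 0, -0.02, 1, 0.1]
}}

```text
t: 50.32
eef_pos: [0.5579, 0.073, 0.2633]
ee_rot: [3.141, 1.219, -1.646]
force: [0.5, 0.1, -0.9]
width: 0.0179
gripper_force: 25.0
```

Request:
{"fn": "arm_command", "kwargs": {
  "series": [0, 0, 0, 0, 0, 0.3, 0.1, 0, 0, 0, 0, 0, 0.6, 0.1, -0.001, -0.001, -0.003, 0, -0.01, 0.89, 0.1, -0.001, -0.001, -0.003, 0, -0.01, 0.89, 0.1, -0.001, -0.001, -0.003, 0, -0.01, 0.89, 0.1]
}}

```text
t: 50.95
eef_pos: [0.5649, 0.1552, 0.2329]
ee_rot: [-3.132, 1.222, -1.632]
force: [-0.7, -0.6, -0.6]
width: 0.0178
gripper_force: 25.0
```

Run:
```python
from h import *
plan(place(W[0],.03,1.498))
f=arm.grab_frame('side');p=proj("side",[*W[0],.10]);print(p, proj("side",[*W[0],.06]))
x,y=np.round(p).astype(int)
cv2.imwrite('pics/b9.png',cv2.resize(f[y-60:y+60,x-60:x+60],(480,480),interpolation=2))
```

```text
[0.001, 0.0, 0.003] [0.67, -0.01, 0.24] -> [0.566 0.155 0.162]
--
t 50.95 pos [0.5649 0.1552 0.2329] rpy [-3.132  1.222 -1.632] F [-0.7 -0.6 -0.6] w 0.0178 g 25.0
[220.2562002 233.3384279] [221.07970357 245.59321477]
```

View pics/b9.png

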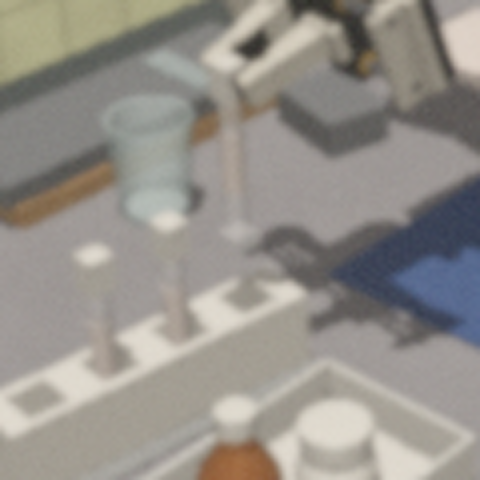

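Tubes 1 and 2 are standing in wells 3 and 2. Tube 3's foot is at (238,238), over the last well at (246,294). I'll lower and drop it, then retreat.

Request:
{"fn": "arm_command", "kwargs": {
  "series": [0, 0, 0.003, 0.1, 0, 0.04, 0.1, 0, 0, 0.003, 0.2, 0, 0.07, 0.1, 0, 0, 0.003, 0.3, 0, 0.11, 0.1, 0, 0, 0.003, 0.4, 0, 0.15, 0.1, 0, 0, 0.003, 0.5, 0, 0.18, 0.1, 0, 0, 0.003, 0.6, 0, 0.22, 0.1, 0, 0, 0.003, 0.66, 0, 0.24, 0.1, 0, 0, 0.003, 0.66, 0, 0.24, 0.1]
}}

```text
t: 52.0
eef_pos: [0.5651, 0.1552, 0.1611]
ee_rot: [3.13, 1.224, -1.654]
force: [0.2, 0.4, -0.1]
width: 0.0177
gripper_force: 25.0
```

Request:
{"fn": "arm_command", "kwargs": {
  "series": [0, 0, 0, 0, 0, 0, 0.4, 0, 0, 0, 0, 0, 0, 0.4, 0, 0, 0, 0, 0, 0, 0.4, 0, 0, 0, 0, 0, 0, 0.4]
}}

```text
t: 52.5
eef_pos: [0.5653, 0.1552, 0.1618]
ee_rot: [3.135, 1.223, -1.65]
force: [-0.5, -1.5, -0.4]
width: 0.0353
gripper_force: 0.0
```

Request:
{"fn": "arm_command", "kwargs": {
  "series": [0, 0, 0, -0.1, 0, -0.3, 0.4, 0, 0, 0, -0.2, 0, -0.6, 0.4, 0, 0, 0, -0.4, 0, -1, 0.4, 0, 0, 0, -0.4, 0, -1, 0.4]
}}

```text
t: 53.0
eef_pos: [0.5606, 0.0729, 0.2355]
ee_rot: [-3.135, 1.222, -1.639]
force: [0.7, -0.4, -0.2]
width: 0.0351
gripper_force: 0.0
```

Request:
{"fn": "arm_command", "kwargs": {
  "series": [0, 0, 0, -0.3, 0, -0.5, 0.4, 0, 0, 0, -0.5, 0, -1, 0.4, 0, 0, 0, -0.5, 0, -1, 0.4, 0, 0, 0, -0.5, 0, -1, 0.4]
}}

```text
t: 53.5
eef_pos: [0.5542, -0.0013, 0.3137]
ee_rot: [3.131, 1.224, -1.654]
force: [-0.9, 0.1, 0.1]
width: 0.0347
gripper_force: 0.0
```

Run:
```python
from h import *
f=arm.grab_frame('side');g=arm.grab_frame('top')
cv2.imwrite('pics/b10.png',np.hstack([cv2.resize(f[150:340,100:390],(430,282),interpolation=2),cv2.resize(g[130:300,140:350],(348,282),interpolation=2)]))
plan()
```

```text
t 53.6 pos [ 0.554  -0.0008  0.3133] rpy [ 3.127  1.225 -1.656] F [ 0.2 -0.7 -0. ] w 0.0353 g 0.0
```

View pics/b10.png

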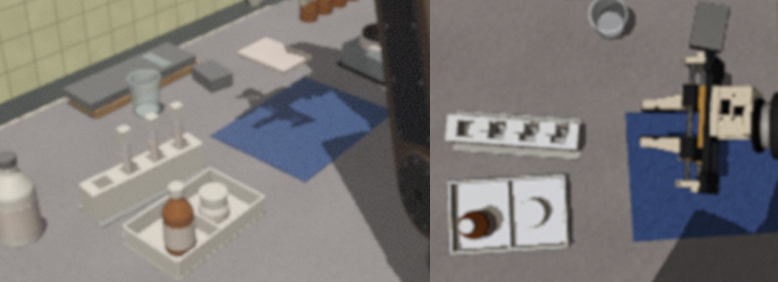

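The picture shows all three tubes upright in wells with caps up, at side (125,148), (153,137) and (178,127). The mat is empty, the bottle is upright in its tray part and the gripper is clear.

```bash
python3 -c "
from station import arm
print(arm.job_done())"
```

```text
the job is handed in; nothing more can be done
None
```

The job is done and handed in: the bottle was held with the pad at its stop for over 2 s, then stood back upright in the empty part of the tray, and the three tubes on the mat are upright, caps up, in separate wells.

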